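Tip the test pieces into the dip tub, then open the safety cap of the finish bottle

TASK

Get the finish test ready. Lift the small metal tray (it has an upright red grip), tip it over the grey dip tub so that all three wood offcuts slide off its open end into the tub, and set the empty tray back down on the bench, right way up, and let go of it. Then open the amber bottle's push-and-turn safety cap: grip it, press it down against its spring, twist it counter-clockwise (seen from above) about a fifth of a turn while it is pressed until it is free, lift it straight up off the bottle, and finish while still holding it level and still above the bottle, about a hand's width clear of the neck. Leave the folding rule, the wax tin and the yellow pen where they lie.

Things in the scene. Friction and masses are not known exactly. Their poses are not given: they have to be found in the camera images.
- tray: loose aluminium tray, 160 (x) x 118 (y) mm, 0.16 kg; smooth floor 3 mm thick (pieces slide at a tilt of 15 to 20 degrees); walls 18 mm high, 3 mm thick on both long sides and the +x end; the -x end is open. Origin: centre of the underside, z up. Upright red grip plate inside the +x end: 12 mm thick in x, 44 mm wide in y, top 64 mm above the underside
- tray_grip (a point): point on the tray's red grip plate, 73 mm along tray +x from the origin and 45 mm above the underside: take the 12 mm plate here, fingers closing along tray x
- tray_lip (a point): middle of the tray's open edge, 80 mm along tray -x from the origin, on the floor's upper side
- offcut_long: light wood offcut lying loose in the tray, 32 x 70 x 20 mm; origin at the centre of its underside, y along its length
- offcut_dark_1: dark wood offcut lying loose in the tray, 35 x 50 x 16 mm; origin at the centre of its underside
- offcut_dark_2: second dark wood offcut in the tray, the same size
- tub: open grey dip tub fixed to the bench, 110 (x) x 165 (y) mm outside, 55 mm high (rolled rim 56 mm high, 119 x 173 mm), walls 4 mm; origin: centre of the underside
- bottle: amber bottle, 72 mm in diameter, fast in a square wooden stand (100 x 100 x 22 mm) fixed to the bench; it cannot move or turn. Origin: centre of the stand's underside, z up. Body ends 92 mm up, shoulder 113 mm up, then a neck of 34 mm diameter up to 150 mm. Two hooked lugs on the neck lock the cap
- cap: loose white ribbed push-and-turn cap on the bottle, 54 mm in diameter, 30 mm high, 60 g. Origin: centre of its lower edge, 130 mm above the bottle's origin while locked; z up, x along the red mark on its top, parallel to the bottle's x while locked. Skirt the same all round, so grip it at any yaw from above, 10 to 15 mm below its top; 17 mm of free neck under the skirt
- cap_top (a point): centre of the cap's flat top. A spring (5 N at rest, 10 N fully down) pushes the cap up. Locked, it neither lifts nor turns; pressed down 4.5 mm or more (it stops at 7 mm) it passes the hooks. It turns only counter-clockwise from above; the short hooks are passed below it within 50 degrees, and from 55 to 125 degrees of turn it lifts straight off
- rule: bystander: folded wooden rule lying on the bench, 150 x 27 x 16 mm; leave alone
- wax: bystander: round red wax tin with a pale lid, 68 mm in diameter, 39 mm high; leave alone
- pen: bystander: yellow marking pen, 138 mm long; leave alone
- bottle_mouth (a point): centre of the top of the bottle's neck, 150 mm above the bottle's origin; a sprung seal stands 7.5 mm higher when the cap is off
Mind the look-alikes: they are no part of the job. What is shaped like the offcut_long but green is not meant.

How it is judged (in metres and radians):
On the way, in this order (a step that is already met when the one before it is completed fails the run):
1. the tray is lifted and tipped with its open end above the tub (angle between tray's own z axis and vertical above 0.2 rad and z of tray_lip in the frame of tub above 0.03 m and x of tray_lip in the frame of tub between -0.075 and 0.075 m and y of tray_lip in the frame of tub between -0.09 and 0.09 m).
2. all three offcuts lie in the tub (x of offcut_long in the frame of tub between -0.055 and 0.055 m and y of offcut_long in the frame of tub between -0.083 and 0.083 m and z of each of offcut_long, offcut_dark_1, offcut_dark_2 in the frame of tub below 0.065 m and x of offcut_dark_1 in the frame of tub between -0.055 and 0.055 m and y of offcut_dark_1 in the frame of tub between -0.083 and 0.083 m and x of offcut_dark_2 in the frame of tub between -0.055 and 0.055 m and y of offcut_dark_2 in the frame of tub between -0.083 and 0.083 m and linear speed of each of offcut_long, offcut_dark_1, offcut_dark_2 below 0.05 m/s), for 0.2 s.
3. the empty tray stands upright on the bench again and has been let go (x of offcut_long in the frame of tub between -0.055 and 0.055 m and y of offcut_long in the frame of tub between -0.083 and 0.083 m and z of each of offcut_long, offcut_dark_1, offcut_dark_2 in the frame of tub below 0.065 m and x of offcut_dark_1 in the frame of tub between -0.055 and 0.055 m and y of offcut_dark_1 in the frame of tub between -0.083 and 0.083 m and x of offcut_dark_2 in the frame of tub between -0.055 and 0.055 m and y of offcut_dark_2 in the frame of tub between -0.083 and 0.083 m and height (world z) of tray below 0.008 m and angle between tray's own z axis and vertical below 0.08 rad and contact force between the fingers and tray below 0.1 N and linear speed of tray below 0.03 m/s and not (x of tray in the frame of tub between -0.06 and 0.06 m and y of tray in the frame of tub between -0.085 and 0.085 m)), for 0.2 s.
4. the locked cap is pressed down at least 3.5 mm by the fingers (z of cap in the frame of bottle below 0.1265 m and angle between the x axis of cap and the x axis of bottle, either way round below 0.5 rad and contact force between the fingers and cap above 1 N), for 0.05 s.
5. the cap, still on the neck, has been turned at least 45 degrees from its locked position (angle between the x axis of cap and the x axis of bottle, either way round above 0.785 rad and z of cap in the frame of bottle below 0.14 m and contact force between the fingers and cap above 1 N), for 0.05 s.
At the end, for the whole second after the job is handed in: the offcuts rest in the tub (within its walls, undersides below 65 mm); the tray stands flat on the bench outside the tub, released; the fingers hold the cap still, level within 17 degrees, within 45 mm of the bottle's axis, its lower edge 40 to 170 mm above the neck, clear of the bottle (all of step 3 and linear speed of each of offcut_long, offcut_dark_1, offcut_dark_2, cap below 0.05 m/s and z of cap in the frame of bottle between 0.19 and 0.32 m and horizontal distance between cap and bottle below 0.045 m and angle between cap's own z axis and vertical below 0.3 rad and contact force between the fingers and cap above 1 N and contact force between cap and bottle below 0.1 N); the arm keeps its last pose, push and grip.
It fails at once if the folding rule is moved more than 30 mm (distance of rule from where it was at the start of the episode above 0.03 m).
It fails at once if the wax tin is moved more than 30 mm (distance of wax from where it was at the start of the episode above 0.03 m).
It fails at once if the yellow pen is moved more than 30 mm (distance of pen from where it was at the start of the episode above 0.03 m).
It also fails if it takes over 58 s, if anything falls off the work surface, if the arm or the gripper's body presses on something with over 40 N, if the wrist force passes 120 N, or if a joint passes its speed limit or range.

ROBOT

A 7-joint arm with a two-finger parallel gripper is mounted at the origin on a cart in front of the work surface, level with it; the furniture and walls round the work are solid. World frame = base frame: x ahead of the robot, y to its left, z up, the work surface at z = 0. Lengths are in m, angles in degrees, forces in N, time in s.
With the tool pointing down it reaches from about 0.425 to 0.8 m from the base axis. Payload 8.3 kg.
Tool frame: the origin (TCP) lies between the finger pads; the fingertips stand 19 mm ahead of it and the grasp point (between the pads) is the TCP; z points along the fingers, y is the direction in which the jaws open and shut (so a half turn about z gives the same grasp; the last joint's range is limited). The gripper opens to 85 mm and grips with 20 to 120 N. Pads are 22 mm wide; open, the fingers measure 114 mm over their backs; the gripper's body (76 mm by 85 mm) begins 54 mm behind the grasp point. The pads swing forward as they close: fully open they stand 13 mm farther back than shut.
Start: joints at [-78.489, 21.967, 0.94, 78.501, -0.361, 79.538, -2.664], TCP at [0.163, 0.603, 0.25] pointing down, gripper open.
Joint ranges: [-169.22, 169.22], [-14.56, 117.87], [-87.37, 89.26], [10.42, 133.3], [-82.24, 262.24], [0.94, 117.77], [-172.7, 172.7]. Speed limits (degrees/s): [136.94, 136.94, 172.46, 172.46, 180, 180, 180].

INTERFACE

Orientations are given as [roll, pitch, yaw] about the fixed x, y, z axes, in that order (R = Rz(yaw) Ry(pitch) Rx(roll)).
In Python, from bench import bot gives the robot as it stands.
- The arm moves only by the tool jog_arm, never from a script. Its argument "deltas" is a list of rows, each a list of 7 numbers: the turn, a rotation vector about the tool's x, y, z in degrees, then the shift along the tool's x, y, z in cm, then the opening, from 0 (shut) to 1 (fully open). A call has 1 to 8 rows; each row is the pose to reach, as a shift and turn from the pose commanded when the call began, along the tool's axes at that moment; what a row does not reach only later rows make up. A row lasts 1/12 s, in which the tool goes at most 41.7 mm and 7.16 degrees, less where a joint would pass 70% of its speed; a pose out of reach is approached as far as the arm can. A call with a gripper value outside its range is refused whole. The fingers move at their own pace and stop on an object; "newtons" is the grip in N (left out, the last holds). Time passes only in rows, so rows that repeat a pose let the fingers close. It gives the time, the measured TCP pose, the force and the opening at its end, in the units of the state.
- bot.read_state(): the state, without advancing time (a new reading comes with each control period).
- bot.read_camera(name): name is "side" or "top"; returns a dict with "img" (480x640x3 uint8, red, green, blue), "z_map" (480x640 float32, m along the optical axis (not along the pixel's ray), 0 where there is no reading), "fx", "fy", "cx", "cy" (pixels), "distortion" ([k1, k2, p1, p2, k3] as OpenCV has them; the pictures are not rectified), "R" (3x3) and "t" (3): a world point X has camera coordinates R X + t. Camera axes: x right, y down, z forward; pixel columns grow to the right and rows downward; lengths in m; the calibration is good to about 2 mm. A picture is of the moment at which its call begins.
- bot.job_done(): hands the job in, once; it reports no verdict.
Trained networks look in the newest picture that a camera, given by its name, has taken for a name from the list of things; names that differ only in an ending like _2 or _b are one class to them, and where a whole thing is asked for, a point or a joint stands for the part that bears it (a point fixed in the world has none). Each returns a list of dicts, best first, with "conf" (0 to 1); they miss things now and then, are a little off and sometimes report something else, mostly with a low value. They report only what shows in the picture. A call takes as long as a camera call. They do not tell look-alikes from the thing itself.
- bot.cut_out(camera, thing): "region" (480x640 bool, what is visible of it) and "box" ([left, top, right, bottom] in pixels, round what is visible of it).
The state is a dict: "clock": time; "joints": joint angles; "qvel": joint speeds; "tau": joint torques, N m; "eef_pos": TCP position; "tool_rot": TCP orientation; "ft_force": force on the tool from outside, world axes, zero at the start; "ft_torque": the same for the moment, N m; "grip_width": finger opening in m.
Only numpy, scipy, OpenCV 4.12 (cv2) and the standard library are available. Lean on these libraries where they do the work, as an engineer would, in place of code of your own. Each camera call takes 0.05 s, during which the arm holds its last target.

## Working session

There is one attempt and no reset: what is moved stays moved. The work goes in short steps, Python scripts to look and compute and a tool call to move; the robot and the scene stay as the last step left them, time stands still between calls to the robot, and variables do not carry over. Pictures are saved under pics/ and viewed, and the job is handed in when it is done.

Besides the shell and the picture viewer there is one more tool, called after "Call:" in YAML: its name, and indented under it one key for each argument. jog_arm: Moves the arm, as the interface text tells. Its arguments: {"type":"object","properties":{"deltas":{"type":"array"},"newtons":{"type":"number"}},"required":["deltas"]}

```bash
ls; mkdir -p pics; cat > look.py <<'E'
import sys,cv2
from bench import bot
def snap(cam,name):
    d=bot.read_camera(cam); cv2.imwrite(f'pics/{name}.png',d['img'][:,:,::-1]); return d
E
python3 - <<'E'
from look import *
import numpy as np
print(bot.read_state())
for c in('side','top'):
    d=snap(c,c+'0'); print(c,d['fx'],d['fy'],d['cx'],d['cy'],d['distortion'],d['R'],d['t'],'pos',-np.array(d['R']).T@np.array(d['t']))
E
```

```text
pics
{'clock': 0.0, 'joints': array([-78.48975037,  22.01710183,   0.94025119,  78.56283158,
        -0.36284472,  79.53688197,  -2.66505384]), 'qvel': array([ 0.03676473, -0.03116789, -0.01216147, -0.00511811, -0.02196961,
       -0.05040058, -0.12352566]), 'tau': array([-9.81376470e-04, -6.27603936e+01,  8.44143648e-01, -3.71826518e+01,
        1.66492100e-02,  1.39951057e-02,  1.05196964e-04]), 'eef_pos': array([0.16281676, 0.60293328, 0.24924694]), 'tool_rot': array([-1.79885996e+02,  1.09341703e-03,  1.64886407e+02]), 'ft_force': array([ 0.28808219,  0.15162065, -0.11002677]), 'ft_torque': array([-0.01432043, -0.01085295,  0.01506609]), 'grip_width': 0.08548164899273052}
side 573.6168793368365 573.6168793368365 318.87862027215897 231.78388881980433 [-0.17010272  0.          0.          0.          0.        ] [[ 0.87458173 -0.48487401  0.00199723]
 [-0.38896783 -0.7040403  -0.59416436]
 [ 0.28950099  0.51886844 -0.80434117]] [-0.45864817  0.34256499  1.16372779] pos [ 0.19747172 -0.58502864  1.14049011]
top 509.2092780432935 509.2092780432935 316.61966806596485 244.77248804374113 [-0.07322259  0.          0.          0.          0.        ] [[ 0.02533491 -0.99959982 -0.01258302]
 [-0.98708922 -0.02302252 -0.15850818]
 [ 0.15815505  0.01643636 -0.98727748]] [0.0800602  0.56513664 1.28472334] pos [0.35262648 0.07192286 1.3589646 ]
```

View pics/side0.png

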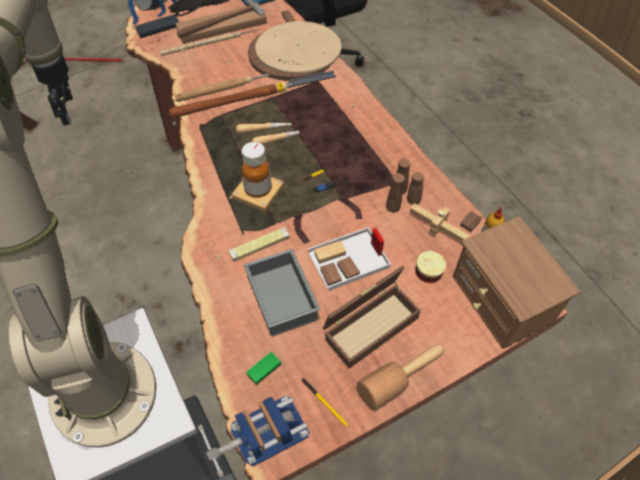

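View pics/top0.png

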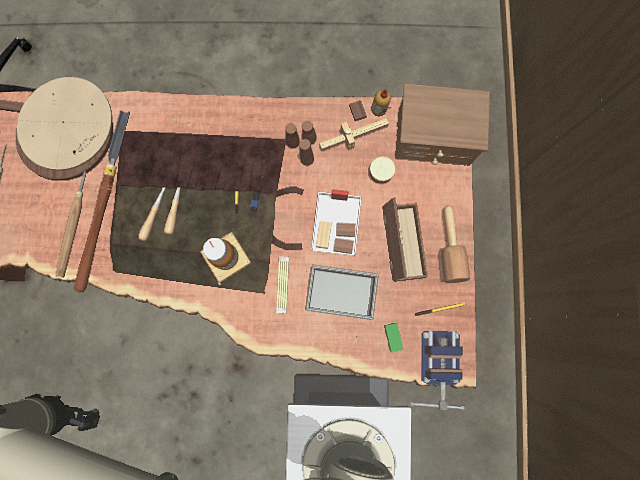

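The side view shows the tray at about (350,257) with its red grip at (377,240). The tub is at (281,290), the bottle's cap at (254,153), the rule at (260,244), the wax tin at (431,264) and the pen at (325,402). In the top view the tray is at (337,223), its grip at (340,194), the tub at (342,292), the cap at (214,246) and the rule at (282,285). Next I measure.

```bash
cat >> look.py <<'E'
import numpy as np
def ray(d,uv):
    K=np.array([[d['fx'],0,d['cx']],[0,d['fy'],d['cy']],[0,0,1]])
    uv=np.asarray(uv,float).reshape(-1,1,2)
    n=cv2.undistortPoints(uv,K,np.array(d['distortion'])).reshape(-1,2)
    return np.c_[n,np.ones(len(n))]
def world(d,uv,z):
    return (ray(d,uv)*np.asarray(z).reshape(-1,1)-np.array(d['t']))@np.array(d['R'])
def cloud(d,mask):
    v,u=np.nonzero(mask&(d['z_map']>0)); return world(d,np.c_[u,v],d['z_map'][v,u]),np.c_[u,v]
def proj(d,X):
    K=np.array([[d['fx'],0,d['cx']],[0,d['fy'],d['cy']],[0,0,1]])
    r,_=cv2.Rodrigues(np.array(d['R'])); return cv2.projectPoints(np.asarray(X,float).reshape(-1,1,3),r,np.array(d['t']),K,np.array(d['distortion']))[0].reshape(-1,2)
def tri(da,ua,db,ub):
    A=[];b=[]
    for d,u in((da,ua),(db,ub)):
        n=ray(d,u)[0];R=np.array(d['R']);t=np.array(d['t'])
        for k in(0,1): A.append(R[k]-n[k]*R[2]); b.append(n[k]*t[2]-t[k])
    return np.linalg.lstsq(np.array(A),np.array(b),rcond=None)[0]
def crop(d,box,name,s=None):
    l,t,r,b=box; im=d['img'][t:b,l:r,::-1]; s=s or min(800/(r-l),600/(b-t)); cv2.imwrite(f'pics/{name}.png',cv2.resize(im,None,fx=s,fy=s,interpolation=cv2.INTER_CUBIC)); print(name,'scale',s)
E
python3 - <<'E'
from look import *
np.set_printoptions(precision=4,suppress=True)
for c in('side','top'):
    d=bot.read_camera(c)
    for th in('tray','tray_grip','offcut_long','offcut_dark_1','tub','bottle','cap','rule','wax','pen'):
        for r in bot.cut_out(c,th):
            if r['conf']<.3: continue
            P,_=cloud(d,r['region']); 
            if len(P)<5: continue
            zt=np.percentile(P[:,2],95); T=P[P[:,2]>zt-.006]
            print(c,th,round(r['conf'],2),np.round(r['box']),'med',np.median(P,0),'lo',np.percentile(P,2,0),'hi',np.percentile(P,98,0),'topmed',np.median(T,0))
    crop(d,(270,170,400,330) if c=='top' else (220,200,420,350),c+'_tray'); crop(d,(180,210,270,300) if c=='top' else (210,130,300,215),c+'_bot')
E
```

```text
side tray 0.8 [309. 227. 387. 291.] med [0.6663 0.0418 0.006 ] lo [ 0.5527 -0.0192 -0.0002] hi [0.7076 0.106  0.0645] topmed [0.6983 0.0343 0.0626]
side tray_grip 0.64 [310. 228. 393. 291.] med [0.6618 0.0429 0.0059] lo [ 0.5518 -0.0195 -0.0009] hi [0.7084 0.1098 0.0641] topmed [0.6981 0.0334 0.0624]
side offcut_long 0.73 [312. 240. 346. 264.] med [0.5951 0.0731 0.0229] lo [0.5608 0.058  0.0043] hi [0.6297 0.1036 0.0284] topmed [0.5938 0.0769 0.0247]
side offcut_long 0.66 [249. 353. 284. 384.] med [ 0.3297 -0.115   0.0201] lo [ 0.2949 -0.1324  0.0025] hi [ 0.3643 -0.0924  0.0252] topmed [ 0.3299 -0.1131  0.0211]
side offcut_dark_1 0.64 [317. 263. 340. 283.] med [0.5656 0.0223 0.0197] lo [ 0.5489 -0.0014  0.0099] hi [0.5847 0.0483 0.0246] topmed [0.5666 0.0236 0.0205]
side offcut_dark_1 0.51 [337. 256. 360. 281.] med [0.6092 0.0165 0.0197] lo [ 0.5938 -0.0072  0.0095] hi [0.6272 0.0422 0.0245] topmed [0.6099 0.0165 0.0205]
side tub 0.91 [248. 248. 316. 338.] med [0.4472 0.0331 0.008 ] lo [ 0.3819 -0.0602  0.0004] hi [0.5009 0.11   0.0591] topmed [0.4403 0.0171 0.056 ]
side bottle 0.66
[... 2410 characters left out ...]
33 0.361  0.1648] topmed [0.5293 0.3376 0.161 ]
top rule 0.56 [280. 257. 287. 314.] med [0.4607 0.1824 0.0159] lo [0.3895 0.1698 0.0056] hi [0.5327 0.1953 0.0221] topmed [0.4578 0.1821 0.0175]
top wax 0.72 [371. 157. 396. 183.] med [ 0.7734 -0.0766  0.0385] lo [ 0.7459 -0.1071  0.0065] hi [ 0.8057 -0.0469  0.0439] topmed [ 0.7756 -0.0769  0.0398]
top wax 0.59 [278. 257. 290. 315.] med [0.4611 0.1822 0.0159] lo [0.3896 0.1693 0.0025] hi [0.5326 0.1954 0.0221] topmed [0.4579 0.1821 0.0175]
top pen 0.71 [415. 303. 461. 315.] med [ 0.4022 -0.225   0.0082] lo [ 0.3908 -0.2861  0.0015] hi [ 0.4165 -0.1751  0.0123] topmed [ 0.4022 -0.225   0.0087]
top_tray scale 3.75
top_bot scale 6.666666666666667
```

View pics/top_tray.png

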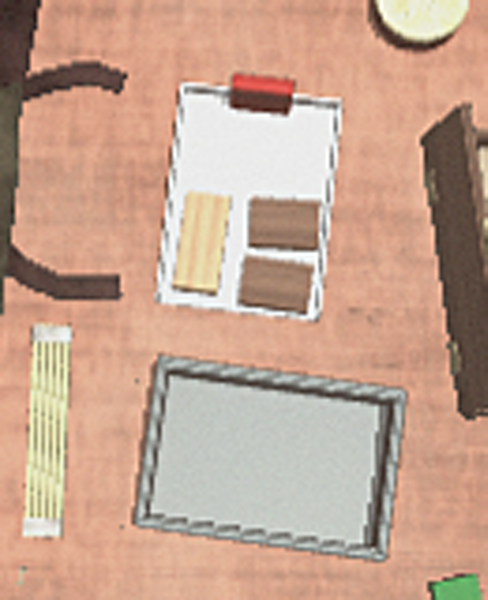

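View pics/side_tray.png

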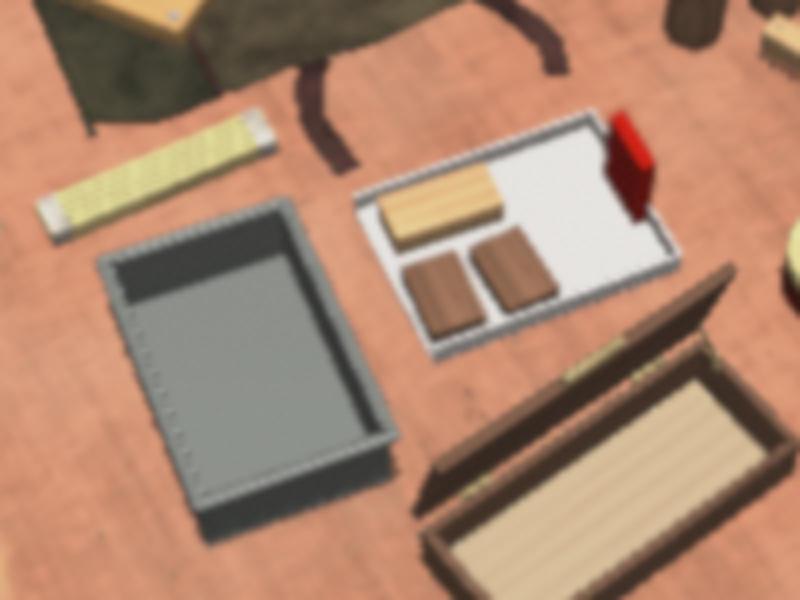

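View pics/side_bot.png

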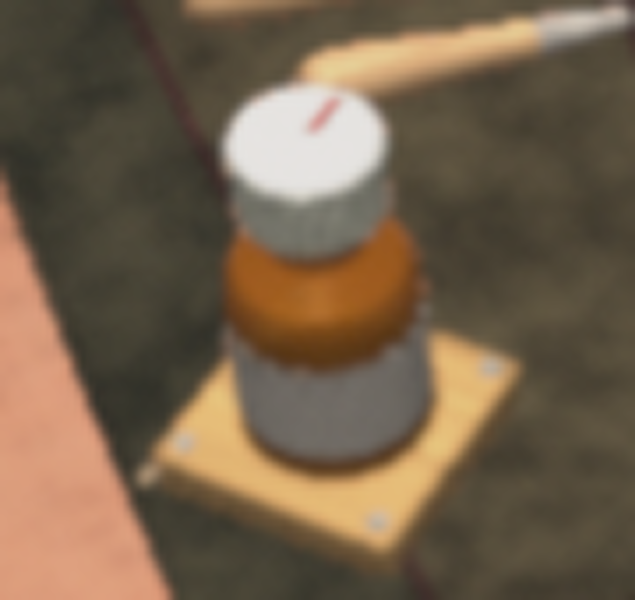

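```bash
python3 - <<'E'
from look import *
np.set_printoptions(precision=4,suppress=True)
for c in('side','top'):
    d=bot.read_camera(c); z=d['z_map']; img=d['img'].astype(int)
    # red grip
    box=(360,220,395,260) if c=='side' else (325,185,355,203)
    m=np.zeros(z.shape,bool); m[box[1]:box[3],box[0]:box[2]]=1
    red=(img[...,0]>130)&(img[...,1]<60)&(img[...,2]<60)&m
    P,uv=cloud(d,red); T=P[P[:,2]>.056]
    r=cv2.minAreaRect((T[:,:2]*1000).astype(np.float32)); print(c,'grip top',len(T),T.mean(0),r)
    # whole box over tray: heights
    m=np.zeros(z.shape,bool)
    b=(300,220,400,300) if c=='side' else (305,180,370,262); m[b[1]:b[3],b[0]:b[2]]=1
    P,uv=cloud(d,m)
    pix=img[uv[:,1],uv[:,0]]
    light=(pix.min(1)>150)&(abs(pix[:,0]-pix[:,2])<25)&(P[:,2]<.025)
    T=P[light]; r=cv2.minAreaRect((T[:,:2]*1000).astype(np.float32)); print('tray',len(T),r)
    b=(240,240,325,345) if c=='side' else (295,255,390,325)
    m[:]=0;m[b[1]:b[3],b[0]:b[2]]=1
    P,uv=cloud(d,m); T=P[(P[:,2]>.05)&(P[:,2]<.065)]; print('tub rim',len(T),np.median(T[:,2]),cv2.minAreaRect((T[:,:2]*1000).astype(np.float32)))
    m[:]=0
    b=(235,135,275,175) if c=='side' else (190,230,235,270)
    m[b[1]:b[3],b[0]:b[2]]=1
    P,uv=cloud(d,m); T=P[(P[:,2]>.155)]; print('cap',len(T),np.median(T,0),cv2.minEnclosingCircle((T[:,:2]*1000).astype(np.float32)))
E
```

```text
side grip top 51 [0.6992 0.0341 0.0649] ((698.9093627929688, 33.65174865722656), (10.319543838500977, 38.58479309082031), 0.04800484701991081)
tray 1373 ((629.4368896484375, 43.75032043457031), (122.21792602539062, 159.7937774658203), 84.6808853149414)
tub rim 907 0.05603537064253301 ((439.6399230957031, 4.2252960205078125), (220.47381591796875, 118.3398666381836), 82.9952392578125)
cap 318 [0.5298 0.3345 0.1602] ((533.3958129882812, 335.0650634765625), 30.247652053833008)Traceback (most recent call last):
  File "<stdin>", line 9, in <module>
  File "look.py", line 14, in cloud
    v,u=np.nonzero(mask&(d['z_map']>0)); return world(d,np.c_[u,v],d['z_map'][v,u]),np.c_[u,v]
                                                ~~~~~^^^^^^^^^^^^^^^^^^^^^^^^^^^^^^
  File "look.py", line 12, in world
    return (ray(d,uv)*np.asarray(z).reshape(-1,1)-np.array(d['t']))@np.array(d['R'])
            ~~~^^^^^^
  File "look.py", line 9, in ray
    n=cv2.undistortPoints(uv,K,np.array(d['distortion'])).reshape(-1,2)
      ~~~~~~~~~~~~~~~~~~~^^^^^^^^^^^^^^^^^^^^^^^^^^^^^^^^
cv2.error: OpenCV(4.12.0) /io/opencv/modules/calib3d/src/undistort.dispatch.cpp:347: error: (-215:Assertion failed) CV_IS_MAT(_src) && CV_IS_MAT(_dst) && (_src->rows == 1 || _src->cols == 1) && (_dst->rows == 1 || _dst->cols == 1) && _src->cols + _src->rows - 1 == _dst->rows + _dst->cols - 1 && (CV_MAT_TYPE(_src->type) == CV_32FC2 || CV_MAT_TYPE(_src->type) == CV_64FC2) && (CV_MAT_TYPE(_dst->type) == CV_32FC2 || CV_MAT_TYPE(_dst->type) == CV_64FC2) in function 'cvUndistortPointsInternal'
```

Candidates in the top view:
- **Tray:** (337,223). The wooden box at (405,240) is not it.
- **Light offcut:** (324,233). The green block at (394,337) is the look-alike.
- **Dark offcuts:** (344,229) and (344,245). The brown chip at (358,110) is not one.
- **Bottle:** (226,258). The small bottle at (381,100) is not it.

The crops confirm these choices. Next I refine the poses.

```bash
python3 - <<'E'
from look import *
np.set_printoptions(precision=4,suppress=True)
def rect(T): 
    r=cv2.minAreaRect((T[:,:2]*1000).astype(np.float32)); return np.round(cv2.boxPoints(r)),np.round(r[0],1),np.round(r[1],1),round(r[2],1)
for c in('side','top'):
    d=bot.read_camera(c); z=d['z_map']; img=d['img'].astype(int)
    m=np.zeros(z.shape,bool)
    P,uv=cloud(d,z>0)
    def sel(lo,hi): return P[((P>lo)&(P<hi)).all(1)]
    T=sel((.67,-.01,.057),(.73,.08,.075)); print(c,'grip',len(T),T.mean(0),rect(T))
    T=sel((.67,-.01,.03),(.73,.08,.075)); print(c,'gripall',len(T),T.mean(0),rect(T))
    T=sel((.52,-.05,.014),(.73,.13,.022)); print('walls',rect(T))
    T=sel((.36,-.09,.051),(.52,.145,.063)); print('tub',np.median(T[:,2]),rect(T))
    T=sel((.48,.28,.154),(.58,.38,.17)); print('cap',np.median(T,0),(T.max(0)+T.min(0))/2,T.max(0)-T.min(0),rect(T))
    T=sel((.43,.22,.016),(.60,.40,.027)); print('stand',rect(T))
    r=bot.cut_out(c,'tray')[0]['region']; Q,_=cloud(d,r); Q=Q[(Q[:,2]<.03)]; print('tray mask',rect(Q))
E
```

```text
side grip 94 [0.6997 0.0357 0.0639] (array([[691.,  15.],
       [704.,  14.],
       [710.,  59.],
       [697.,  60.]], dtype=float32), array([700.6,  37. ]), array([45.6, 12.8]), 82.3)
side gripall 183 [0.6982 0.0331 0.0543] (array([[691.,  12.],
       [705.,  11.],
       [709.,  59.],
       [696.,  60.]], dtype=float32), array([700.3,  35.9]), array([48.1, 13.3]), 84.9)
walls (array([[543., -10.],
       [703., -25.],
       [715.,  98.],
       [554., 113.]], dtype=float32), array([628.8,  44. ]), array([122.6, 161.1]), 84.7)
tub 0.056142081506080105 (array([[373., -54.],
       [490., -68.],
       [511., 107.],
       [394., 120.]], dtype=float32), array([442. ,  26.1]), array([176.1, 118. ]), 83.3)
cap [0.5296 0.3334 0.16  ] [0.5301 0.3361 0.1597] [0.0535 0.0615 0.0114] (array([[491., 332.],
       [533., 296.],
       [569., 337.],
       [528., 374.]], dtype=float32), array([530.4, 334.6]), array([55.3, 55.1]), 48.3)
stand (array([[430., 231.],
       [561., 196.],
       [603., 352.],
       [472., 387.]], dtype=float32), array([516.3, 291.8]), array([161.2, 135.6]), 75
[... 733 characters left out ...]
rray([[373., -53.],
       [492., -67.],
       [512., 105.],
       [393., 119.]], dtype=float32), array([442.5,  26.2]), array([173.3, 119.1]), 83.4)
cap [0.5305 0.337  0.1607] [0.5303 0.3369 0.1608] [0.0518 0.052  0.0126] (array([[504., 311.],
       [556., 311.],
       [556., 363.],
       [505., 363.]], dtype=float32), array([530.2, 337. ]), array([52.1, 51.7]), 89.2)
stand (array([[432., 233.],
       [563., 199.],
       [611., 381.],
       [480., 416.]], dtype=float32), array([521.6, 307.5]), array([188.4, 134.8]), 75.3)
tray mask (array([[545., -12.],
       [722., -24.],
       [730.,  99.],
       [554., 111.]], dtype=float32), array([637.8,  43.5]), array([123.5, 176.8]), 86.0)
```

View pics/top_bot.png

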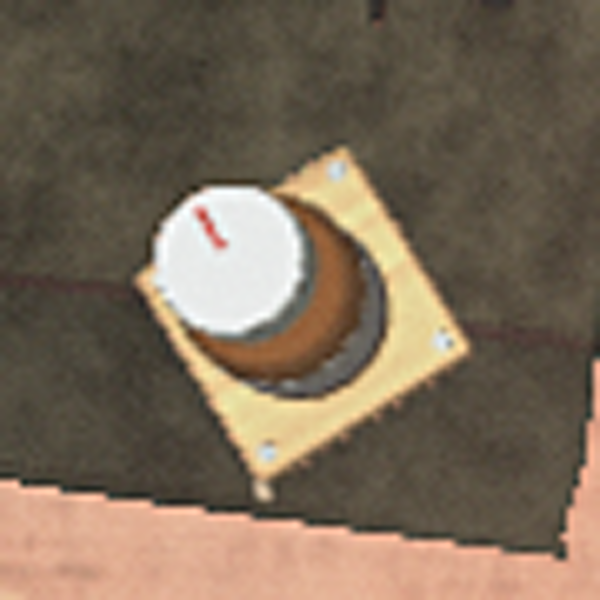

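Tray centre is about (0.6295, 0.0438) with yaw −5.3°, and both views agree. Its grip is at (0.702, 0.037), top 0.064. The tub is at (0.4423, 0.0261) with yaw −6.6°. The cap is at (0.530, 0.3365), top 0.1605. Next: a helper that turns world targets into tool-frame deltas.

```bash
cat >> look.py <<'E'
from scipy.spatial.transform import Rotation as Ro
def go(pos,rpy=None,Rt=None):
    s=bot.read_state(); R0=Ro.from_euler('xyz',s['tool_rot'],degrees=True)
    R1=Rt if Rt is not None else Ro.from_euler('xyz',rpy,degrees=True)
    sh=R0.inv().apply(np.array(pos)-s['eef_pos'])*100; rv=(R0.inv()*R1).as_rotvec(degrees=True)
    print('t',round(s['clock'],2),'delta',np.round(rv,2).tolist(),np.round(sh,2).tolist(),'norm',round(np.linalg.norm(rv),1),round(np.linalg.norm(sh),1),'grip',round(s['grip_width'],4),'F',np.round(s['ft_force'],1))
E
python3 -c "
from look import *
go([.702,.037,.25],[180,0,84.7])"
```

```text
t 1.5 delta [-0.0, -0.0, 80.19] [-66.81, -40.62, 0.03] norm 80.2 78.2 grip 0.0853 F [-0.1 -0.8  0.6]
```

Call:
jog_arm:
  deltas:
    - [0,0,7,-3,-1.82,0,1]
    - [0,0,14,-6.5,-3.95,0,1]
    - [0,0,21,-10,-6.1,0,1]
    - [0,0,28,-13.5,-8.2,0,1]
    - [0,0,35,-17,-10.3,0,1]
    - [0,0,42,-20.5,-12.5,0,1]
    - [0,0,48,-24,-14.6,0,1]
    - [0,0,54,-27.5,-16.7,0,1]

```text
clock: 2.17
eef_pos: [0.3859, 0.3688, 0.2506]
tool_rot: [180.0, -0.0, 110.6]
ft_force: [0.6, 0.4, -0.2]
grip_width: 0.0856
```

```bash
python3 -c "
from look import *
go([.702,.037,.25],[180,0,84.7]); print(bot.read_state()['eef_pos'],bot.read_state()['joints'])"
```

```text
t 2.17 delta [0.02, -0.04, 25.89] [-42.17, 17.92, 0.04] norm 25.9 45.8 grip 0.0856 F [ 0.6  0.4 -0.2]
[0.38591993 0.36877852 0.25062308] [-62.15835865  10.59763087  17.42570785  93.62079576  -3.27207624
  76.24360849 -23.64666215]
```

Call:
jog_arm:
  deltas:
    - [0,0,4,-3.8,1.6,0,1]
    - [0,0,8,-7.6,3.2,0,1]
    - [0,0,12,-11.4,4.85,0,1]
    - [0,0,15,-15.2,6.45,0,1]
    - [0,0,18,-19,8.1,0,1]
    - [0,0,21,-22.8,9.7,0,1]
    - [0,0,24,-26.6,11.3,0,1]
    - [0,0,26,-30.4,12.9,0,1]

```text
clock: 2.83
eef_pos: [0.6149, 0.131, 0.2505]
tool_rot: [180.0, -0.0, 84.8]
ft_force: [-0.6, 1.0, 0.2]
grip_width: 0.0855
```

```bash
python3 -c "
from look import *
go([.702,.037,.12],[180,0,84.7]); print(bot.read_state()['eef_pos'],bot.read_state()['joints'])"
```

```text
t 2.83 delta [0.03, -0.02, 0.07] [-8.58, 9.52, 13.05] norm 0.1 18.3 grip 0.0855 F [-0.6  1.   0.2]
[0.61492247 0.13104637 0.25052955] [-36.84331581  24.2929476   31.11870427  78.97462423 -12.47982643
  80.10193832 -11.08197109]
```

Call:
jog_arm:
  deltas:
    - [0,0,0,-2,2.3,1.5,1]
    - [0,0,0,-4.2,4.7,4,1]
    - [0,0,0,-6.4,7.1,7,1]
    - [0,0,0,-8,9,10,1]
    - [0,0,0,-8.6,9.5,12.5,1]
    - [0,0,0,-8.6,9.5,13,1]
    - [0,0,0,-8.6,9.5,13,1]

```text
clock: 3.42
eef_pos: [0.6993, 0.0381, 0.1176]
tool_rot: [-179.7, 0.1, 84.8]
ft_force: [-0.4, -0.4, 1.7]
grip_width: 0.0856
```

```bash
python3 -c "
from look import *
go([.702,.037,.045],[180,0,84.7]); print(bot.read_state()['eef_pos'],bot.read_state()['joints'])
d=snap('side','s1');crop(d,(290,180,440,300),'s1c');d=snap('top','t1');crop(d,(270,150,400,260),'t1c')"
```

```text
t 3.42 delta [-0.28, 0.05, 0.13] [-0.08, 0.31, 7.26] norm 0.3 7.3 grip 0.0856 F [-0.4 -0.4  1.7]
[0.69932034 0.03807942 0.11762615] [-24.00668557  38.85984505  29.56619579  75.3611358  -19.09015285
  70.93637658   1.20297321]
s1c scale 5.0
t1c scale 5.454545454545454
```

View pics/s1c.png

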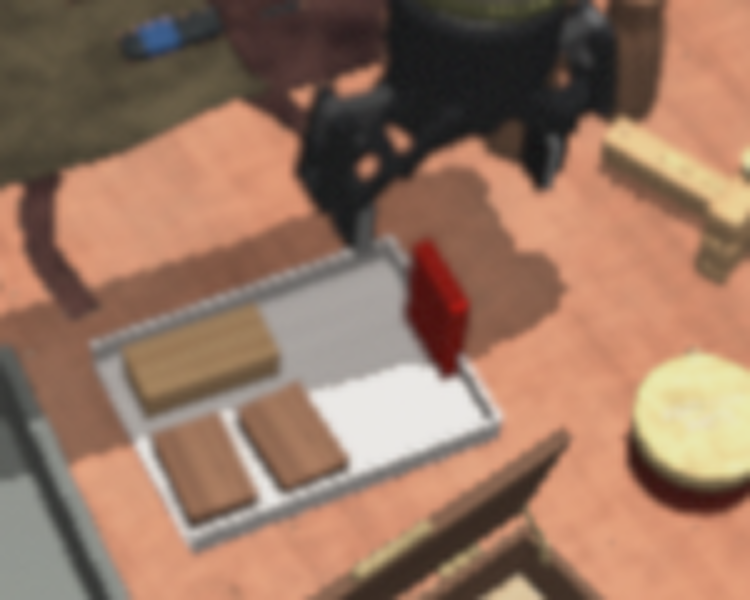

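View pics/t1.png

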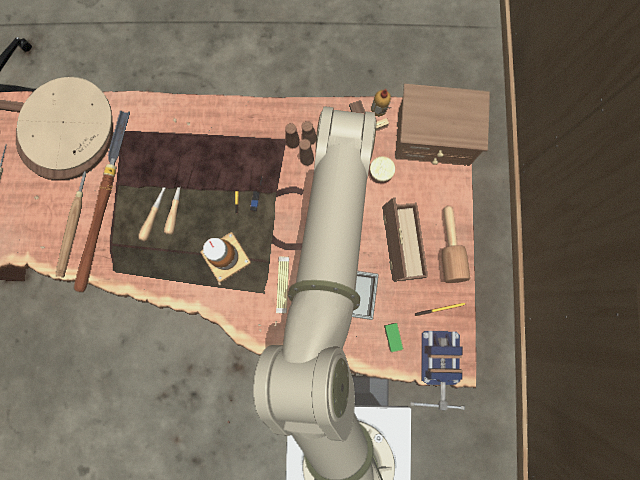

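In the side crop the open fingers straddle the red plate at (440,300), and nothing else is in the way. Descending now.

Call:
jog_arm:
  deltas:
    - [0,0,0,0,0.1,1.5,1]
    - [0,0,0,0,0.2,3.2,1]
    - [0,0,0,0,0.2,5,1]
    - [0,0,0,0,0.2,6.3,1]
    - [0,0,0,0,0.2,7,1]
    - [0,0,0,0,0.2,7,1]

```text
clock: 4.02
eef_pos: [0.7019, 0.0391, 0.0491]
tool_rot: [-179.9, -0.0, 84.9]
ft_force: [-0.5, -0.2, -0.2]
grip_width: 0.0853
```

Call:
jog_arm:
  deltas:
    - [0,0,0,0,0,0,0.6]
    - [0,0,0,0,0,0,0.3]
    - [0,0,0,0,0,0,0]
    - [0,0,0,0,0,0,0]
    - [0,0,0,0,0,0,0]
    - [0,0,0,0,0,0,0]
    - [0,0,0,0,0,0,0]
    - [0,0,0,0,0,0,0]
  newtons: 90

```text
clock: 4.68
eef_pos: [0.7031, 0.0381, 0.0509]
tool_rot: [180.0, -0.0, 84.9]
ft_force: [-1.4, 0.6, 4.1]
grip_width: 0.011
```

```bash
python3 -c "
from look import *
go([.702,.037,.045],[180,0,84.7]); print(bot.read_state()['eef_pos'],bot.read_state()['joints'])
d=snap('side','s2');crop(d,(290,180,440,300),'s2c')"
```

```text
t 4.68 delta [0.05, -0.01, 0.19] [-0.12, -0.1, 0.59] norm 0.2 0.6 grip 0.011 F [-1.4  0.6  4.1]
[0.70306938 0.03808451 0.05085258] [-23.33828422  42.6239984   28.18361896  78.20702405 -20.80106351
  64.23824796   2.42771485]
s2c scale 5.0
```

View pics/s2c.png

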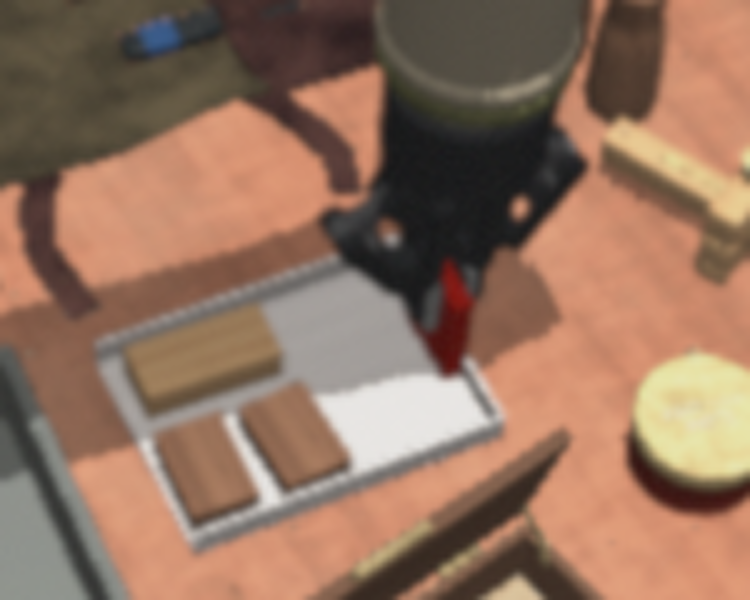

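The side crop shows the fingers closed on the red plate at (450,310), opening 11 mm, with the offcuts untouched. Lifting gently.

Call:
jog_arm:
  deltas:
    - [0,0,0,0,0,-0.5,0]
    - [0,0,0,0,0,-1.2,0]
    - [0,0,0,0,0,-2.2,0]
    - [0,0,0,0,0,-3.4,0]
    - [0,0,0,0,0,-4.4,0]
    - [0,0,0,0,0,-5,0]
    - [0,0,0,0,0,-5.2,0]
    - [0,0,0,0,0,-5.2,0]

```text
clock: 5.4
eef_pos: [0.7032, 0.0382, 0.1034]
tool_rot: [179.9, -0.0, 84.9]
ft_force: [0.3, -0.4, -3.0]
grip_width: 0.0108
```

```bash
python3 -c "
from look import *
go([.702,.037,.15],[180,0,84.7]); print(bot.read_state()['eef_pos'],bot.read_state()['joints'])
d=snap('side','s3');crop(d,(270,180,440,310),'s3c')
P,_=cloud(d,bot.cut_out('side','tray')[0]['region']);P=P[P[:,2]<.075]; print(np.percentile(P,[2,50,98],axis=0))"
```

```text
t 5.4 delta [0.09, -0.02, 0.19] [-0.13, -0.1, -4.66] norm 0.2 4.7 grip 0.0108 F [ 0.3 -0.4 -3. ]
[0.70319086 0.03816928 0.10339955] [-23.81046468  39.74952268  29.28552456  75.82320445 -19.55244791
  69.27948488   1.5409287 ]
s3c scale 4.615384615384615Traceback (most recent call last):
  File "<string>", line 5, in <module>
    P,_=cloud(d,bot.cut_out('side','tray')[0]['region']);P=P[P[:,2]<.075]; print(np.percentile(P,[2,50,98],axis=0))
                                                                                 ~~~~~~~~~~~~~^^^^^^^^^^^^^^^^^^^^
    return _quantile_unchecked(
        a, q, axis, out, overwrite_input, method, keepdims, weights)
    return _ureduce(a,
                    func=_quantile_ureduce_func,
    ...<5 lines>...
                    overwrite_input=overwrite_input,
                    method=method)
    r = func(a, **kwargs)
    result = _quantile(arr,
                       quantiles=q,
    ...<2 lines>...
                       out=out,
                       weights=wgt)
    slices_having_nans = np.isnan(arr[-1, ...])
                                  ~~~^^^^^^^^^
IndexError: index -1 is out of bounds for axis 0 with size 0
```

View pics/s3c.png

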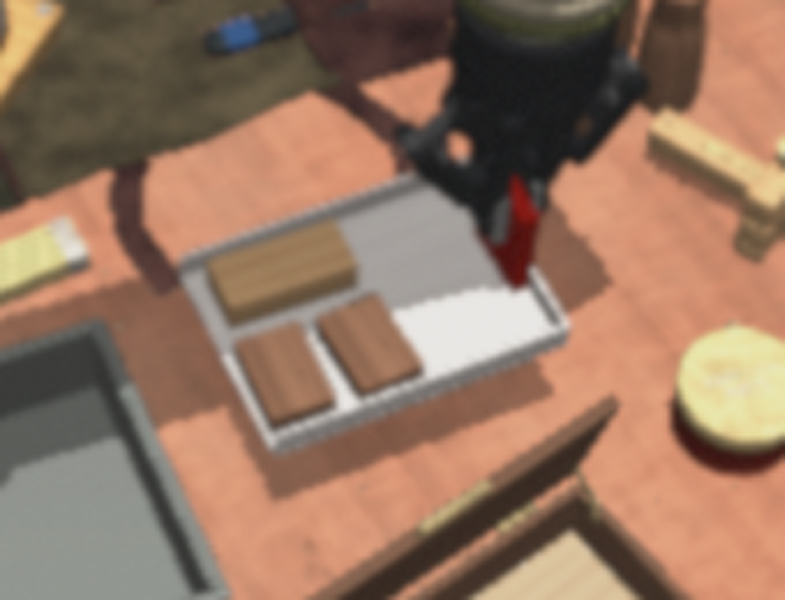

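The tray hangs level and all three offcuts stay in place. Now moving its lip over the tub while level.

```bash
python3 -c "
from look import *
go([.6245,.0085,.152],[180,0,84.7])"
```

```text
t 5.5 delta [-0.04, 0.0, 0.19] [-3.65, -7.5, -5.01] norm 0.2 9.7 grip 0.011 F [-0.7  0.2 -3. ]
```

Call:
jog_arm:
  deltas:
    - [0,0,0,-0.2,-0.3,-0.6,0]
    - [0,0,0,-0.6,-1,-1.6,0]
    - [0,0,0,-1.2,-2,-2.8,0]
    - [0,0,0,-1.8,-3.2,-3.9,0]
    - [0,0,0,-2.4,-4.4,-4.7,0]
    - [0,0,0,-3,-5.6,-5,0]
    - [0,0,0,-3.4,-6.6,-5,0]
    - [0,0,0,-3.6,-7.2,-5,0]

```text
clock: 6.17
eef_pos: [0.6266, 0.0073, 0.1535]
tool_rot: [180.0, -0.0, 84.8]
ft_force: [-0.7, 0.7, -2.9]
grip_width: 0.0104
```

```bash
cat > pour.py <<'E'
from look import *
# tray relative to tool: grasp at tray (73,0,51)mm, tray x = tool y, tray y = tool x(up to sign), tray z=-tool z
def pour(th,lip=(.472,.0226,.068),yaw=-5.3,gx=.153,gz=.048):
    Rt=Ro.from_euler('z',yaw,degrees=True)*Ro.from_euler('y',-th,degrees=True) # tray rot
    Rtool=Rt*Ro.from_euler('xyz',[180,0,90],degrees=True)
    p=np.array(lip)+Rt.apply([gx,0,gz]); 
    print('th',th,'pos',p); go(p,Rt=Rtool)
def lipnow(gx=.153,gz=.048):
    s=bot.read_state();R=Ro.from_euler('xyz',s['tool_rot'],degrees=True)
    l=s['eef_pos']-R.apply([0,gx,-gz]); a=np.radians(-6.65); v=l[:2]-[.4423,.0261]
    print('lip',l,'tub frame',v@[np.cos(a),np.sin(a)],v@[-np.sin(a),np.cos(a)],'tilt',np.degrees(np.arccos(-R.as_matrix()[2,2])))
E
python3 - <<'E'
from pour import *
lipnow()
for t,z in((0,.1),(8,.09),(15,.08),(20,.072),(30,.065)): pour(t,(.472,.0226,z))
d=snap('side','s4');crop(d,(230,190,400,340),'s4c')
print(bot.read_state()['joints'])
E
```

```text
lip [0.4742257  0.02119127 0.10542888] tub frame 0.03227935982772079 -0.0011785759257240097 tilt 0.03983405501422424
th 0 pos [0.62434588 0.0084673  0.148     ]
t 6.17 delta [0.04, -0.01, 0.1] [0.09, -0.23, 0.55] norm 0.1 0.6 grip 0.0104 F [-0.7  0.7 -2.9]
th 8 pos [0.61621151 0.0092219  0.15882635]
t 6.17 delta [-7.96, -0.02, 0.1] [0.1, -1.05, -0.53] norm 8.0 1.2 grip 0.0104 F [-0.7  0.7 -2.9]
th 15 pos [0.60678462 0.01009641 0.16596375]
t 6.17 delta [-14.96, -0.03, 0.1] [0.1, -1.99, -1.24] norm 15.0 2.4 grip 0.0104 F [-0.7  0.7 -2.9]
th 20 pos [0.59881152 0.01083605 0.16943433]
t 6.17 delta [-19.96, -0.03, 0.1] [0.1, -2.79, -1.59] norm 20.0 3.2 grip 0.0104 F [-0.7  0.7 -2.9]
th 30 pos [0.58003801 0.01257762 0.18306922]
t 6.17 delta [-29.96, -0.04, 0.1] [0.1, -4.68, -2.96] norm 30.0 5.5 grip 0.0104 F [-0.7  0.7 -2.9]
s4c scale 4.0
[-26.44654532  27.98729629  31.76704651  87.200022   -15.3430924
  69.20026037   2.58836612]
```

View pics/s4c.png

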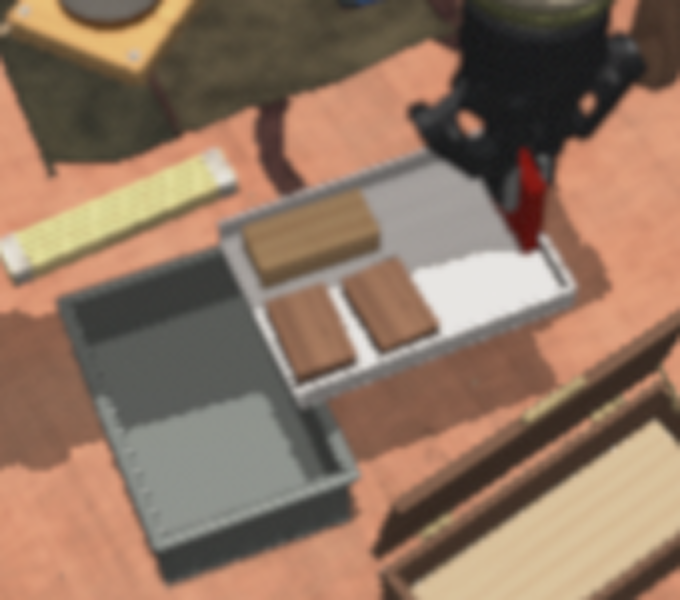

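The level tray's lip is just over the tub's far wall, at crop (265,300). Tipping in steps.

Call:
jog_arm:
  deltas:
    - [-2,0,0,0,-0.2,-0.1,0]
    - [-5,0,0,0.1,-0.6,-0.3,0]
    - [-8,0,0,0.1,-1.05,-0.5,0]
    - [-11,0,0,0.1,-1.45,-0.85,0]
    - [-13,0,0,0.1,-1.75,-1.05,0]
    - [-15,0,0,0.1,-2,-1.25,0]
    - [-16,0,0,0.1,-2.15,-1.3,0]
    - [-16,0,0,0.1,-2.15,-1.3,0]

```text
clock: 6.88
eef_pos: [0.6057, 0.0119, 0.1654]
tool_rot: [164.0, -0.0, 84.9]
ft_force: [0.1, 0.3, -2.5]
grip_width: 0.0107
```

```bash
python3 - <<'E'
from pour import *
lipnow()
for t,z in((16,.075),(20,.072),(24,.07),(30,.068),(36,.068)): pour(t,(.472,.0226,z))
d=snap('side','s5');crop(d,(230,190,400,340),'s5c')
E
```

```text
lip [0.4723943  0.02385597 0.077088  ] tub frame 0.030151692628995957 0.0012561111531518836 tilt 15.998404068701419
th 16 pos [0.60527023 0.01023689 0.16331308]
t 6.88 delta [-0.0, -0.1, 0.19] [-0.17, -0.08, 0.19] norm 0.2 0.3 grip 0.0107 F [ 0.1  0.3 -2.5]
th 20 pos [0.59881152 0.01083605 0.16943433]
t 6.88 delta [-4.0, -0.1, 0.19] [-0.17, -0.54, -0.57] norm 4.0 0.8 grip 0.0107 F [ 0.1  0.3 -2.5]
th 24 pos [0.59173499 0.01149252 0.17608089]
t 6.88 delta [-8.0, -0.11, 0.19] [-0.17, -1.04, -1.41] norm 8.0 1.8 grip 0.0107 F [ 0.1  0.3 -2.5]
th 30 pos [0.58003801 0.01257762 0.18606922]
t 6.88 delta [-14.0, -0.12, 0.18] [-0.16, -1.89, -2.69] norm 14.0 3.3 grip 0.0107 F [ 0.1  0.3 -2.5]
th 36 pos [0.56715733 0.01377252 0.19676396]
t 6.88 delta [-20.0, -0.13, 0.17] [-0.16, -2.84, -4.08] norm 20.0 5.0 grip 0.0107 F [ 0.1  0.3 -2.5]
s5c scale 4.0
```

View pics/s5c.png

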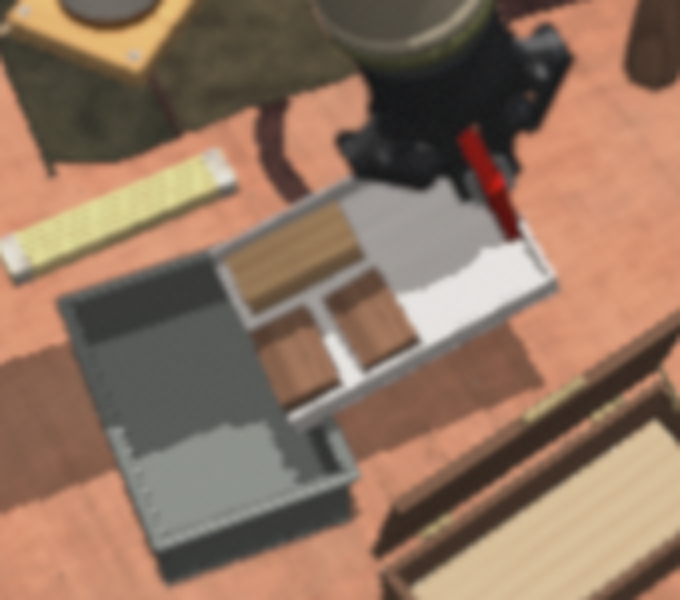

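At 16° the front dark piece (295,360 in the crop) begins to reach the lip. Continuing slowly.

Call:
jog_arm:
  deltas:
    - [-1,0,0,-0.1,-0.15,-0.1,0]
    - [-2,0,0,-0.1,-0.3,-0.25,0]
    - [-3,0,0,-0.1,-0.4,-0.4,0]
    - [-4,0,0,-0.1,-0.5,-0.6,0]
    - [-5,0,0,-0.1,-0.65,-0.8,0]
    - [-5,0,0,-0.1,-0.65,-0.8,0]
    - [-5,0,0,-0.1,-0.65,-0.8,0]
    - [-5,0,0,-0.1,-0.65,-0.8,0]

```text
clock: 7.6
eef_pos: [0.598, 0.0116, 0.1714]
tool_rot: [159.0, -0.0, 84.9]
ft_force: [-0.0, 0.5, -1.9]
grip_width: 0.011
```

```bash
python3 - <<'E'
from pour import *
lipnow()
for t,z in((24,.07),(30,.068),(36,.068)): pour(t,(.472,.0226,z))
d=snap('side','s6');crop(d,(230,190,400,340),'s6c')
E
```

```text
lip [0.4729144  0.02273908 0.07174053] tub frame 0.030797634696581463 0.00020696047862977756 tilt 21.00583461931523
th 24 pos [0.59173499 0.01149252 0.17608089]
t 7.6 delta [-2.99, -0.09, 0.18] [-0.06, -0.42, -0.66] norm 3.0 0.8 grip 0.011 F [-0.   0.5 -1.9]
th 30 pos [0.58003801 0.01257762 0.18606922]
t 7.6 delta [-8.99, -0.1, 0.18] [-0.06, -1.16, -2.02] norm 9.0 2.3 grip 0.011 F [-0.   0.5 -1.9]
th 36 pos [0.56715733 0.01377252 0.19676396]
t 7.6 delta [-14.99, -0.11, 0.17] [-0.05, -1.98, -3.48] norm 15.0 4.0 grip 0.011 F [-0.   0.5 -1.9]
s6c scale 4.0
```

View pics/s6c.png

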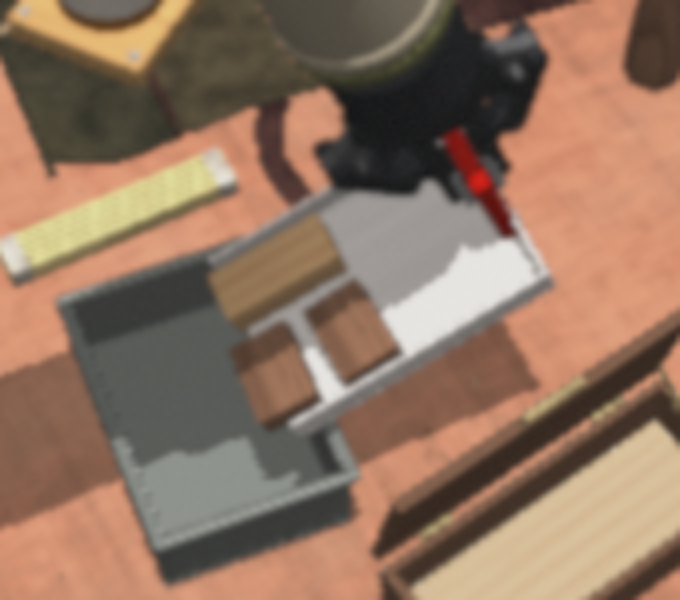

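All three are now sliding slowly toward the lip. Holding, with a touch more tilt.

Call:
jog_arm:
  deltas:
    - [-1,0,0,0,-0.15,-0.2,0]
    - [-2,0,0,0,-0.3,-0.4,0]
    - [-3,0,0,0,-0.4,-0.65,0]
    - [-3,0,0,0,-0.4,-0.65,0]
    - [-3,0,0,0,-0.4,-0.65,0]
    - [-3,0,0,0,-0.4,-0.65,0]

```text
clock: 8.15
eef_pos: [0.592, 0.0121, 0.176]
tool_rot: [156.0, -0.0, 84.9]
ft_force: [0.8, 0.5, -2.2]
grip_width: 0.0109
```

```bash
python3 - <<'E'
from pour import *
lipnow()
for t,z in((24,.07),(30,.068),(36,.068)): pour(t,(.472,.0226,z))
d=snap('side','s7');crop(d,(230,190,400,340),'s7c')
E
```

```text
lip [0.47219473 0.02276749 0.06986677] tub frame 0.030079523380990583 0.00015183726796025472 tilt 24.006731177914872
th 24 pos [0.59173499 0.01149252 0.17608089]
t 8.15 delta [0.01, -0.1, 0.18] [-0.06, -0.01, -0.02] norm 0.2 0.1 grip 0.0109 F [ 0.8  0.5 -2.2]
th 30 pos [0.58003801 0.01257762 0.18606922]
t 8.15 delta [-5.99, -0.11, 0.17] [-0.05, -0.68, -1.41] norm 6.0 1.6 grip 0.0109 F [ 0.8  0.5 -2.2]
th 36 pos [0.56715733 0.01377252 0.19676396]
t 8.15 delta [-11.99, -0.12, 0.17] [-0.05, -1.42, -2.91] norm 12.0 3.2 grip 0.0109 F [ 0.8  0.5 -2.2]
s7c scale 4.0
```

View pics/s7c.png

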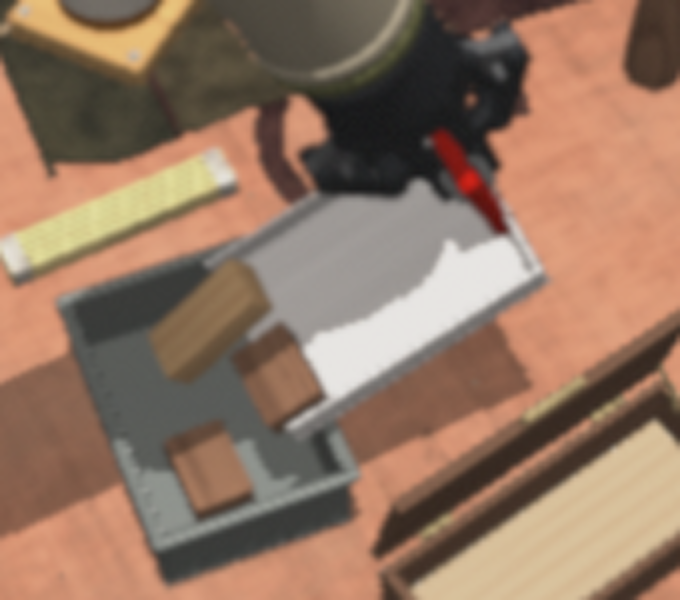

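One dark piece is in the tub, and the light piece and second dark piece are tipping over the lip.

Call:
jog_arm:
  deltas:
    - [0,0,0,0,0,0,0]
    - [-1,0,0,0,-0.1,-0.2,0]
    - [-2,0,0,0,-0.25,-0.5,0]
    - [-4,0,0,0,-0.45,-0.95,0]
    - [-5,0,0,0,-0.55,-1.2,0]
    - [-6,0,0,0,-0.7,-1.4,0]
    - [-6,0,0,0,-0.7,-1.4,0]

```text
clock: 8.78
eef_pos: [0.5793, 0.0129, 0.1856]
tool_rot: [150.0, -0.0, 84.9]
ft_force: [0.5, -0.6, -2.0]
grip_width: 0.0107
```

```bash
python3 - <<'E'
from pour import *
lipnow()
d=snap('side','s8');crop(d,(230,190,400,340),'s8c')
E
```

```text
lip [0.47128686 0.022644   0.06752739] tub frame 0.02919205577160914 -7.595390350302237e-05 tilt 30.00706849002348
s8c scale 4.0
```

View pics/s8c.png

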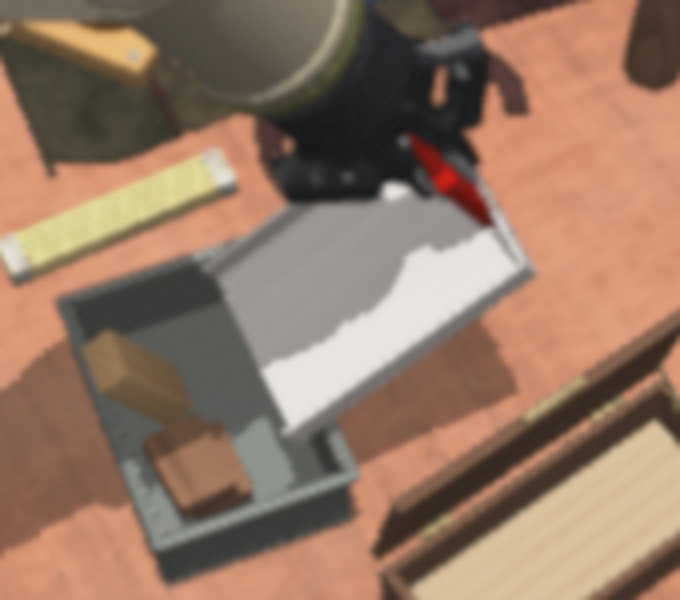

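The tray is empty and all three pieces are in the tub. The light one leans on the base-side wall at crop (130,370), so I check its height before moving on.

```bash
cat > tubchk.py <<'E'
from pour import *
np.set_printoptions(precision=3,suppress=True)
def chk():
    d=bot.read_camera('side')
    a=np.radians(-6.65)
    for th in('offcut_long','offcut_dark_1'):
        for r in bot.cut_out('side',th):
            if r['conf']<.3: continue
            P,_=cloud(d,r['region']);v=P[:,:2]-[.4423,.0261]
            Q=np.c_[v@[np.cos(a),np.sin(a)],v@[-np.sin(a),np.cos(a)],P[:,2]]
            print(th,round(r['conf'],2),np.round(r['box']),np.percentile(Q,[3,50,97],axis=0).tolist())
    return d
E
python3 - <<'E'
from tubchk import *
chk()
pour(16,(.48,.0226,.085)); pour(0,(.49,.03,.10))
E
```

```text
offcut_long 0.94 [248. 354. 280. 383.] [[-0.12955239580260608, -0.17260351649934183, 0.004593629993774642], [-0.09621127171026465, -0.15336210198496197, 0.020354106256749188], [-0.06335466133681472, -0.13022914313608838, 0.024823883250204765]]
offcut_long 0.72 [251. 273. 276. 295.] [[-0.05416548612301517, 0.008649236928423143, 0.00664098498223788], [-0.03245670335065801, 0.01910245745252647, 0.05460973760771564], [-0.006708114299290353, 0.04560448697415477, 0.07587828467816046]]
offcut_dark_1 0.94 [264. 294. 289. 320.] [[-0.03816856111366353, -0.05700968779312223, 0.01023014187716905], [-0.021719776283601163, -0.03482350454187567, 0.0361626663814883], [-0.004124984854571417, -0.007361264905013039, 0.04052605784457063]]
offcut_dark_1 0.5 [279. 298. 290. 316.] [[-0.006702127915288355, -0.053725094168494775, 0.007896392884096633], [0.0020456425616672807, -0.04597291755864633, 0.019334040190648397], [0.004276544606046162, -0.007268289946585939, 0.02450566914770007]]
th 16 pos [0.613 0.01  0.173]
t 8.98 delta [13.99, -0.06, 0.16] [0.03, 2.24, 2.74] norm 14.0 3.5 grip 0.011 F [-0.4 -0.1 -1.1]
th 0 pos [0.642 0.016 0.148]
t 8.98 delta [29.99, -0.04, 0.17] [0.85, 3.44, 6.36] norm 30.0 7.3 grip 0.011 F [-0.4 -0.1 -1.1]
```

The long piece leans in the tub, spanning about 7 to 76 mm in height, so its underside centre is about 35 mm up. That is inside the limits. Now levelling the tray and returning it.

Call:
jog_arm:
  deltas:
    - [3,0,0,0,0.3,0.2,0]
    - [7,0,0,0,0.9,0.8,0]
    - [11,0,0,0,1.6,1.8,0]
    - [15,0,0,0.1,2.3,2.9,0]
    - [19,0,0,0.3,2.8,3.8,0]
    - [23,0,0,0.5,3.1,4.7,0]
    - [27,0,0,0.7,3.3,5.7,0]
    - [30,0,0,0.85,3.5,6.3,0]

```text
clock: 9.65
eef_pos: [0.6433, 0.0165, 0.1472]
tool_rot: [-179.8, -0.0, 85.0]
ft_force: [-0.7, -0.1, -1.9]
grip_width: 0.0107
```

```bash
python3 - <<'E'
from tubchk import *
lipnow(); go([.703,.038,.15],[180,0,84.8]); go([.703,.038,.052],[180,0,84.8])
d=snap('side','s9');crop(d,(230,190,400,340),'s9c')
E
```

```text
lip [0.491 0.03  0.1  ] tub frame 0.04761946941765583 0.009443211116508803 tilt 0.2491958283525662
t 9.65 delta [-0.25, -0.01, 0.16] [2.66, 5.76, -0.3] norm 0.3 6.4 grip 0.0107 F [-0.7 -0.1 -1.9]
t 9.65 delta [-0.25, -0.01, 0.16] [2.66, 5.8, 9.5] norm 0.3 11.4 grip 0.0107 F [-0.7 -0.1 -1.9]
s9c scale 4.0
```

View pics/s9c.png

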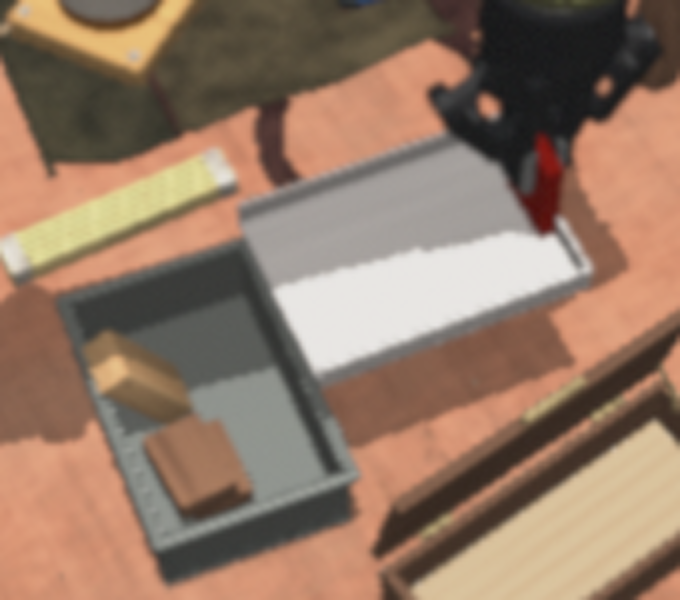

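The empty tray is level and all three pieces are inside the tub. Moving back to where it stood and setting it down.

Call:
jog_arm:
  deltas:
    - [0,0,0,0.5,1,0,0]
    - [0,0,0,1.2,2.6,0,0]
    - [0,0,0,2,4.4,0.3,0]
    - [0,0,0,2.6,5.6,1.5,0]
    - [0,0,0,2.65,5.8,3.5,0]
    - [0,0,0,2.65,5.8,5.7,0]
    - [0,0,0,2.65,5.8,7.4,0]
    - [0,0,0,2.65,5.8,8,0]

```text
clock: 10.37
eef_pos: [0.7009, 0.0375, 0.0649]
tool_rot: [-179.8, 0.0, 84.9]
ft_force: [-0.7, 0.1, -2.6]
grip_width: 0.0112
```

Call:
jog_arm:
  deltas:
    - [0,0,0,0,0,0.5,0]
    - [0,0,0,0,0,1,0]
    - [0,0,0,0,0,1.5,0]
    - [0,0,0,0,0,1.7,0]
    - [0,0,0,0,0,1.7,0]

```text
clock: 10.78
eef_pos: [0.7024, 0.0372, 0.0518]
tool_rot: [180.0, -0.0, 84.9]
ft_force: [0.0, 0.7, -0.7]
grip_width: 0.0105
```

```bash
python3 - <<'E'
from tubchk import *
s=bot.read_state(); print(s['eef_pos'],s['tool_rot'],s['ft_force'])
d=snap('side','s10');crop(d,(270,180,440,310),'s10c')
E
```

```text
[0.702 0.037 0.052] [179.985  -0.006  84.892] [ 0.005  0.692 -0.7  ]
s10c scale 4.615384615384615
```

View pics/s10c.png

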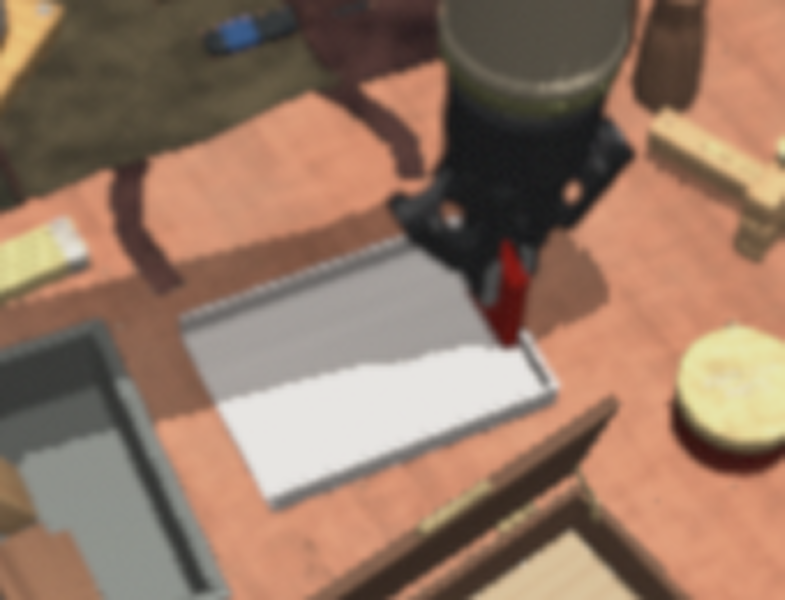

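The tray is at bench height and its weight is mostly taken up (force −0.7 N). Pressing 2 mm further, then opening.

Call:
jog_arm:
  deltas:
    - [0,0,0,0,0,0.2,0]
    - [0,0,0,0,0,0.2,0.3]
    - [0,0,0,0,0,0.2,0.6]
    - [0,0,0,0,0,0.2,1]
    - [0,0,0,0,0,0.2,1]
    - [0,0,0,0,0,0.2,1]
    - [0,0,0,0,0,0.2,1]

```text
clock: 11.42
eef_pos: [0.7023, 0.0372, 0.0497]
tool_rot: [-180.0, 0.0, 84.9]
ft_force: [-0.1, -0.7, 0.8]
grip_width: 0.0814
```

Call:
jog_arm:
  deltas:
    - [0,0,0,0,0,-0.8,1]
    - [0,0,0,0,0,-2.5,1]
    - [0,0,0,0,0,-5,1]
    - [0,0,0,0,0,-8.5,1]
    - [0,0,0,0,0,-12,1]
    - [0,0,0,0,0,-15.5,1]
    - [0,0,0,0,0,-18,1]
    - [0,0,0,0,0,-19,1]

```text
clock: 12.08
eef_pos: [0.7038, 0.0367, 0.2459]
tool_rot: [179.6, -0.1, 84.9]
ft_force: [0.5, 0.9, 1.3]
grip_width: 0.0852
```

```bash
python3 - <<'E'
from tubchk import *
s=bot.read_state(); print(s['clock'],s['eef_pos'],s['tool_rot'],s['ft_force'],s['joints'])
d=snap('side','s11');crop(d,(220,180,440,345),'s11c')
P,uv=cloud(d,d['z_map']>0)
T=P[((P>(.52,-.05,.014))&(P<(.73,.13,.022))).all(1)];r=cv2.minAreaRect((T[:,:2]*1000).astype(np.float32));print(r)
for a in(0,45,90,-45,30,-30): go([.5303,.3367,.25],[180,0,a])
E
```

```text
12.0833 [0.704 0.037 0.246] [179.583  -0.054  84.885] [0.525 0.869 1.261] [-24.978  35.086  33.833  65.343 -18.807  84.272   0.457]
s11c scale 3.6363636363636362
((631.330322265625, 42.18034362792969), (123.12718200683594, 160.39743041992188), 84.41184997558594)
t 12.13 delta [0.31, -0.38, 84.88] [28.33, -19.97, -0.53] norm 84.9 34.7 grip 0.0851 F [0.2 0.2 1.1]
t 12.13 delta [0.4, -0.21, 39.88] [28.33, -19.97, -0.53] norm 39.9 34.7 grip 0.0851 F [0.2 0.2 1.1]
t 12.13 delta [0.44, -0.04, -5.12] [28.33, -19.97, -0.53] norm 5.1 34.7 grip 0.0851 F [0.2 0.2 1.1]
t 12.13 delta [0.16, -0.53, 129.88] [28.33, -19.97, -0.53] norm 129.9 34.7 grip 0.0851 F [0.2 0.2 1.1]
t 12.13 delta [0.37, -0.27, 54.88] [28.33, -19.97, -0.53] norm 54.9 34.7 grip 0.0851 F [0.2 0.2 1.1]
t 12.13 delta [0.22, -0.48, 114.88] [28.33, -19.97, -0.53] norm 114.9 34.7 grip 0.0851 F [0.2 0.2 1.1]
```

View pics/s11c.png

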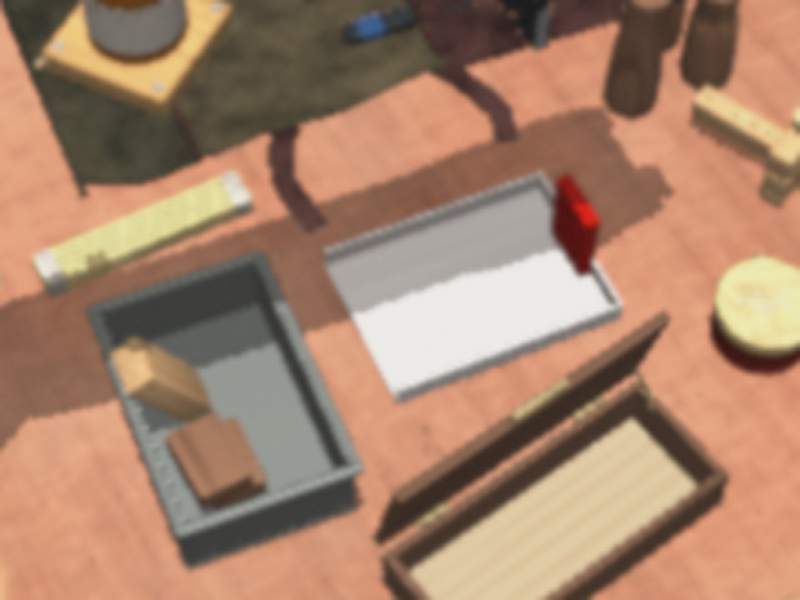

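The tray stands empty on the bench with its centre at about (0.631, 0.042), released. The offcuts are in the tub, and the rule and wax tin are untouched. Next, the cap. I keep yaw at about 85° so the counter-clockwise twist stays mid-range on joint 7.

Call:
jog_arm:
  deltas:
    - [0,0,0,1.5,-1,-0.1,1]
    - [0,0,0,4.5,-3.1,-0.3,1]
    - [0,0,0,7.8,-5.4,-0.4,1]
    - [0,0,0,11.1,-7.8,-0.5,1]
    - [0,0,0,14.4,-10.1,-0.5,1]
    - [0,0,0,17.7,-12.4,-0.5,1]
    - [0,0,0,21,-14.8,-0.5,1]
    - [0,0,0,24,-17,-0.5,1]

```text
clock: 12.8
eef_pos: [0.5521, 0.2935, 0.2433]
tool_rot: [-179.9, 0.0, 85.0]
ft_force: [0.7, 0.5, 0.3]
grip_width: 0.0853
```

Call:
jog_arm:
  deltas:
    - [0,0,0,2,-1.4,0,1]
    - [0,0,0,3.4,-2.4,0,1]
    - [0,0,0,4.2,-2.9,0,1]
    - [0,0,0,4.2,-2.9,0,1]

```text
clock: 13.13
eef_pos: [0.5274, 0.3382, 0.2434]
tool_rot: [-179.9, 0.0, 85.1]
ft_force: [0.1, 0.1, 0.0]
grip_width: 0.0852
```

```bash
python3 - <<'E'
from tubchk import *
s=bot.read_state(); print(s['clock'],s['eef_pos'],s['tool_rot'],s['ft_force'],s['joints'])
d=snap('side','s12');crop(d,(190,70,340,210),'s12c')
go([.5303,.3365,.149],[180,0,85])
E
```

```text
13.1333 [0.527 0.338 0.243] [-179.881    0.027   85.127] [0.067 0.121 0.001] [-57.137  24.206  30.443  79.856 -12.249  79.319 -31.488]
s12c scale 4.285714285714286
t 13.18 delta [-0.06, 0.07, -0.03] [0.07, 0.16, 9.47] norm 0.1 9.5 grip 0.0856 F [ 0.5 -0.6  0.1]
```

View pics/s12c.png

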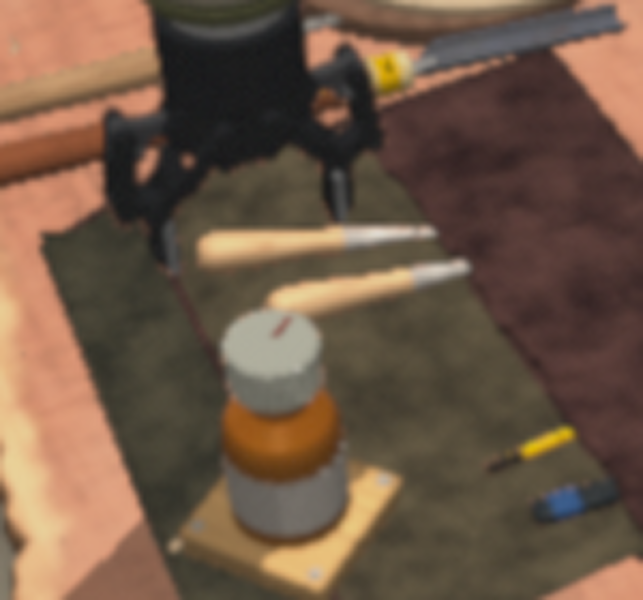

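The open hand is centred above the cap, which sits at crop (272,355). Descending.

Call:
jog_arm:
  deltas:
    - [0,0,0,0,0.1,1.5,1]
    - [0,0,0,0,0.1,3.5,1]
    - [0,0,0,0,0.1,5.5,1]
    - [0,0,0,0,0.1,7.2,1]
    - [0,0,0,0,0.1,8.5,1]
    - [0,0,0,0,0.1,9.4,1]
    - [0,0,0,0,0.1,9.4,1]
    - [0,0,0,0,0.1,9.4,1]

```text
clock: 13.85
eef_pos: [0.531, 0.3343, 0.1506]
tool_rot: [-180.0, 0.1, 84.8]
ft_force: [-0.1, -0.9, -0.2]
grip_width: 0.0856
```

```bash
python3 - <<'E'
from tubchk import *
s=bot.read_state(); print(s['clock'],s['eef_pos'],s['tool_rot'],s['ft_force'])
d=snap('side','s13');crop(d,(190,90,340,210),'s13c')
go([.5303,.3365,.149],[180,0,85])
E
```

```text
13.85 [0.531 0.334 0.151] [-179.995    0.056   84.778] [-0.097 -0.906 -0.17 ]
s13c scale 5.0
t 13.9 delta [0.05, -0.01, -0.19] [0.15, -0.1, 0.24] norm 0.2 0.3 grip 0.0854 F [0.4 0.3 0.2]
```

View pics/s13c.png

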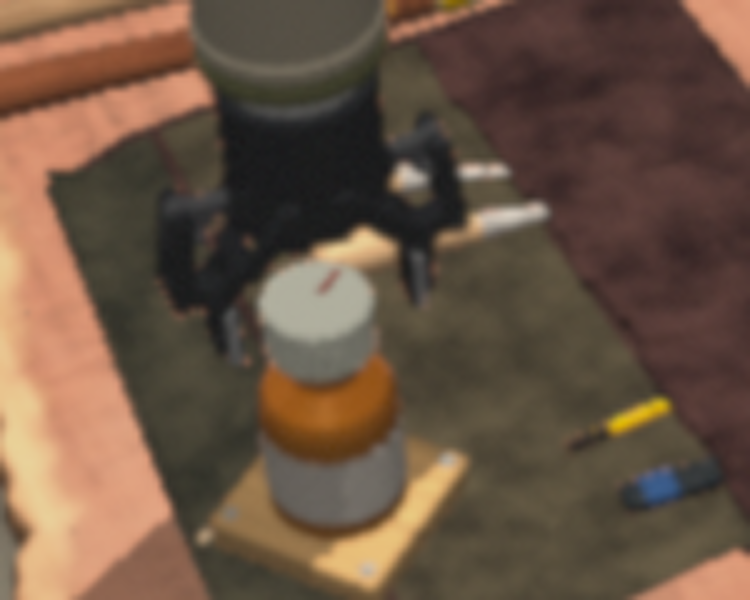

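```bash
python3 - <<'E'
from tubchk import *
d=bot.read_camera('side')
print(proj(d,[[.530,.3357,.1445],[.5303,.3367,.1605],[.5303,.3367,.1445],[.53,.3267,.1445]]))
go([.5303,.3365,.149],[180,0,85])
E
```

```text
[[253.487 154.697]
 [252.85  149.718]
 [253.425 154.393]
 [255.062 157.05 ]]
t 13.95 delta [0.08, -0.05, -0.17] [0.11, -0.1, 0.28] norm 0.2 0.3 grip 0.0855 F [0.4 0.8 0.5]
```

The fingertip midpoint at (255,154) matches the projected cap axis at (253,154). Closing on the cap.

Call:
jog_arm:
  deltas:
    - [0,0,0,0.1,-0.1,0.1,0.8]
    - [0,0,0,0.1,-0.1,0.1,0.6]
    - [0,0,0,0.1,-0.1,0.1,0.4]
    - [0,0,0,0.1,-0.1,0.1,0.2]
    - [0,0,0,0.1,-0.1,0.1,0]
    - [0,0,0,0.1,-0.1,0.1,0]
  newtons: 90

```text
clock: 14.45
eef_pos: [0.5295, 0.3371, 0.1503]
tool_rot: [180.0, -0.0, 84.9]
ft_force: [-1.8, -0.0, 3.1]
grip_width: 0.0518
```

```bash
python3 - <<'E'
from tubchk import *
s=bot.read_state(); print(s['clock'],s['eef_pos'],s['tool_rot'],s['ft_force'],s['ft_torque'],s['grip_width'])
d=snap('side','s14');crop(d,(190,90,340,210),'s14c')
E
```

```text
14.45 [0.529 0.337 0.15 ] [179.975  -0.046  84.906] [-1.786 -0.024  3.126] [0.049 0.278 0.016] 0.0517761380627091
s14c scale 5.0
```

View pics/s14c.png

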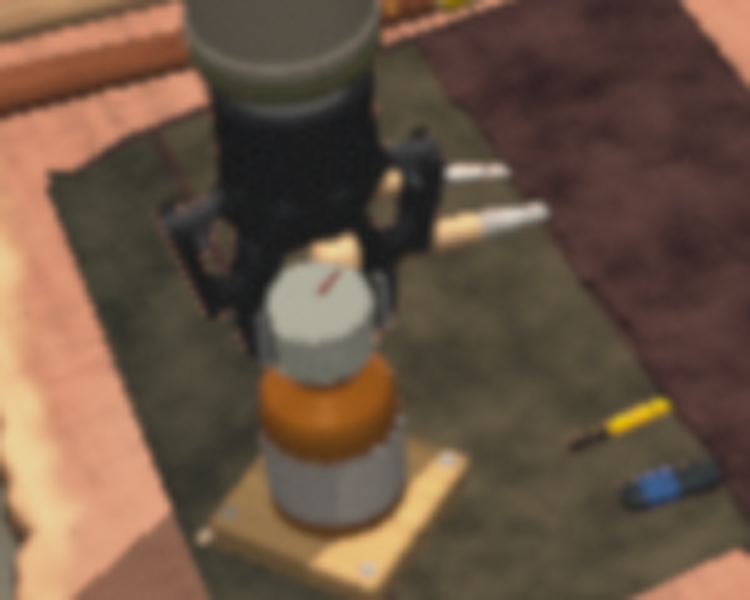

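The pads hold the cap on both sides at an opening of 51.8 mm. Pressing down.

Call:
jog_arm:
  deltas:
    - [0,0,0,0,0,0.3,0]
    - [0,0,0,0,0,0.6,0]
    - [0,0,0,0,0,0.9,0]
    - [0,0,0,0,0,1.1,0]
    - [0,0,0,0,0,1.2,0]
    - [0,0,0,0,0,1.2,0]

```text
clock: 15.0
eef_pos: [0.5297, 0.3372, 0.1437]
tool_rot: [179.9, -0.2, 84.9]
ft_force: [-20.1, -9.3, 44.3]
grip_width: 0.0522
```

```bash
python3 - <<'E'
from tubchk import *
s=bot.read_state(); print(s['clock'],s['eef_pos'],s['tool_rot'],s['ft_force'],s['ft_torque'],s['grip_width'])
d=snap('side','s15');crop(d,(190,90,340,210),'s15c')
P,uv=cloud(d,d['z_map']>0);w=d['img'][uv[:,1],uv[:,0]].astype(int)
T=P[((P>(.50,.30,.14))&(P<(.56,.37,.17))).all(1)&(w.min(1)>110)];print(len(T),np.percentile(T[:,2],[50,75,90]))
E
```

```text
15.0 [0.53  0.337 0.144] [179.929  -0.245  84.894] [-20.125  -9.335  44.265] [-1.937  3.878  0.055] 0.05221199927315577
s15c scale 5.0
267 [0.153 0.155 0.156]
```

View pics/s15c.png

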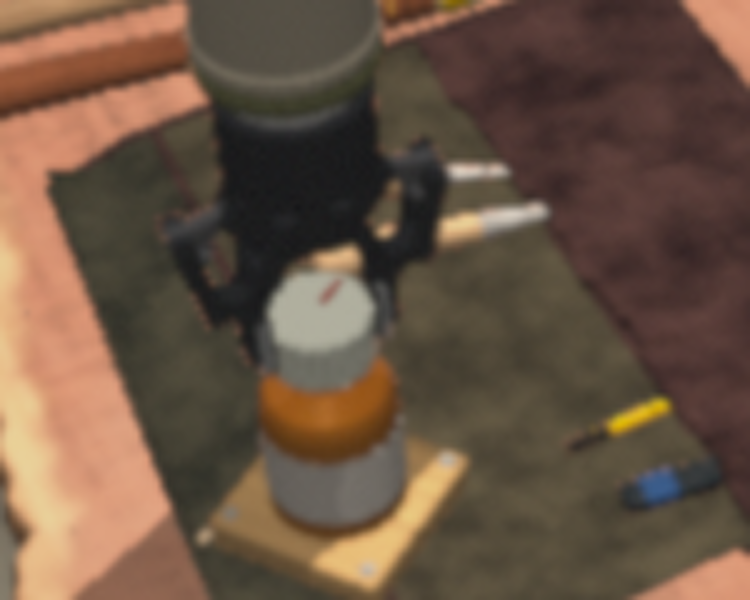

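The cap is pressed about 7 mm and is on its stop at 44 N, which is more than needed. Easing the command by 3 mm, then starting the twist.

Call:
jog_arm:
  deltas:
    - [0,0,0,0,0,-0.2,0]
    - [0,0,0,0,0,-0.3,0]
    - [0,0,-4,0,0,-0.3,0]
    - [0,0,-9,0,0,-0.3,0]
    - [0,0,-14,0,0,-0.3,0]
    - [0,0,-14,0,0,-0.3,0]

```text
clock: 15.55
eef_pos: [0.5311, 0.3378, 0.1438]
tool_rot: [179.7, -0.2, 99.2]
ft_force: [-2.3, 0.1, 17.5]
grip_width: 0.0517
```

```bash
python3 - <<'E'
from tubchk import *
s=bot.read_state(); print(s['clock'],s['eef_pos'],s['tool_rot'],s['ft_force'],s['ft_torque'],s['grip_width'],s['joints'])
d=snap('side','s16');crop(d,(220,120,290,180),'s16c')
E
```

```text
15.55 [0.531 0.338 0.144] [179.714  -0.166  99.218] [-2.297  0.129 17.451] [-0.102  0.408  0.05 ] 0.05165788218579516 [-54.333  27.718  26.217  87.397 -12.899  67.553 -16.633]
s16c scale 10.0
```

View pics/s16c.png

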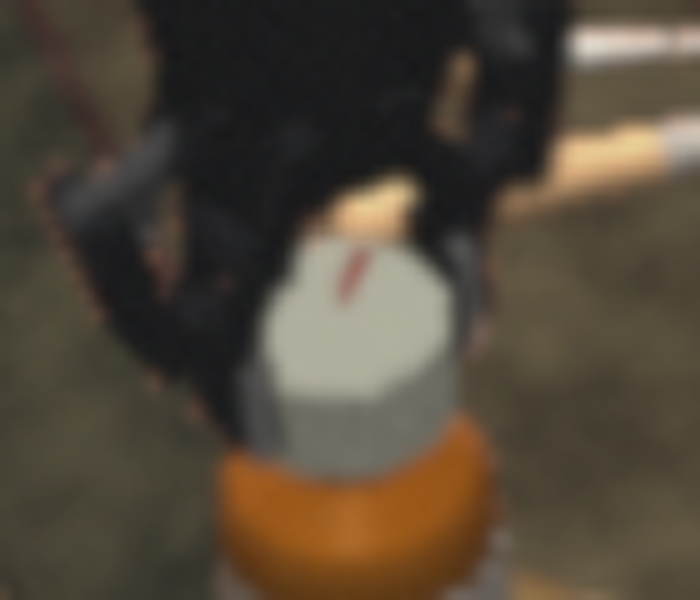

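The red mark at crop (352,275) has turned with the fingers, and the push is 17 N. Continuing the twist to about 80°.

Call:
jog_arm:
  deltas:
    - [0,0,-3,0,0,0,0]
    - [0,0,-8,0,0,0,0]
    - [0,0,-13,0,0,0,0]
    - [0,0,-18,0,0,0,0]
    - [0,0,-23,0,0,0,0]
    - [0,0,-28,0,0,0,0]
    - [0,0,-33,0,0,0,0]
    - [0,0,-33,0,0,0,0]

```text
clock: 16.27
eef_pos: [0.5311, 0.3384, 0.1438]
tool_rot: [179.6, 0.0, 132.2]
ft_force: [-0.4, 2.1, 15.6]
grip_width: 0.0518
```

Call:
jog_arm:
  deltas:
    - [0,0,-3,0,0,0,0]
    - [0,0,-8,0,0,0,0]
    - [0,0,-13,0,0,0,0]
    - [0,0,-18,0,0,0,0]
    - [0,0,-23,0,0,0,0]
    - [0,0,-28,0,0,0,0]
    - [0,0,-33,0,0,0,0]
    - [0,0,-33,0,0,0,0]

```text
clock: 16.93
eef_pos: [0.531, 0.3385, 0.1439]
tool_rot: [179.7, 0.2, 165.2]
ft_force: [-0.3, 1.6, 16.1]
grip_width: 0.0519
```

```bash
python3 - <<'E'
from tubchk import *
s=bot.read_state(); print(s['clock'],s['eef_pos'],s['tool_rot'],s['ft_force'],s['ft_torque'],s['grip_width'],s['joints'])
d=snap('side','s17');crop(d,(220,120,290,180),'s17c')
E
```

```text
16.9333 [0.531 0.339 0.144] [179.682   0.206 165.241] [-0.324  1.642 16.11 ] [0.281 0.292 0.148] 0.05186970129535548 [-45.103  26.401  13.261  86.91   -6.424  67.054  44.533]
s17c scale 10.0
```

View pics/s17c.png

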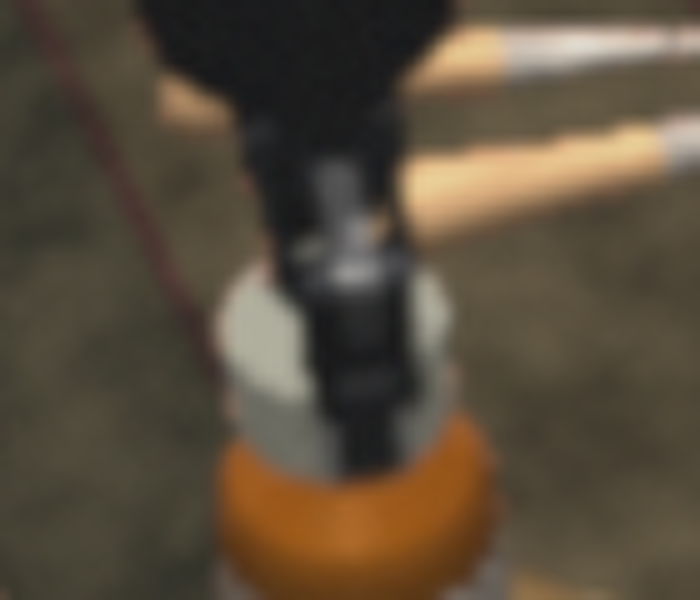

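The hand has turned 80° with little torque (0.15 N·m). The mark is now hidden by the finger. Lifting gently first and watching for pull.

Call:
jog_arm:
  deltas:
    - [0,0,0,0,0,-0.4,0]
    - [0,0,0,0,0,-0.8,0]
    - [0,0,0,0,0,-1.2,0]
    - [0,0,0,0,0,-1.6,0]
    - [0,0,0,0,0,-1.9,0]
    - [0,0,0,0,0,-1.9,0]

```text
clock: 17.48
eef_pos: [0.5295, 0.3367, 0.1598]
tool_rot: [-180.0, 0.0, 164.9]
ft_force: [1.3, 0.8, 1.8]
grip_width: 0.052
```

```bash
python3 - <<'E'
from tubchk import *
s=bot.read_state(); print(s['clock'],s['eef_pos'],s['tool_rot'],s['ft_force'],s['ft_torque'],s['grip_width'])
d=snap('side','s18');crop(d,(220,110,290,180),'s18c')
E
```

```text
17.4833 [0.53  0.337 0.16 ] [-179.995    0.01   164.877] [1.313 0.789 1.835] [ 0.299 -0.435 -0.021] 0.052003354403886586
s18c scale 8.571428571428571
```

View pics/s18c.png

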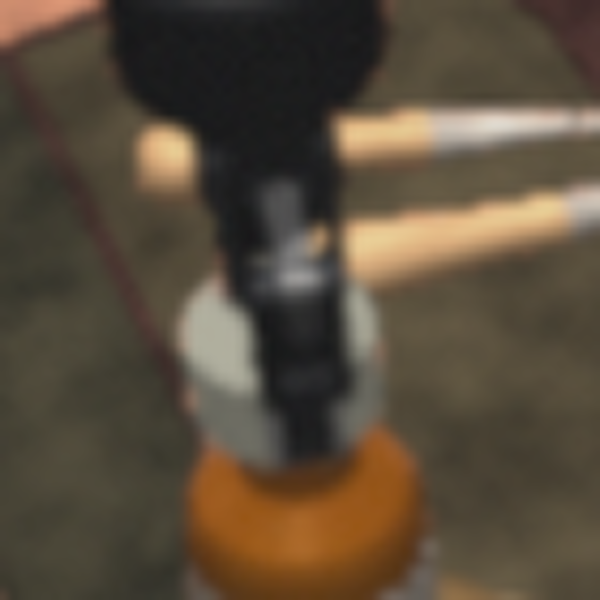

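The cap has risen with the hand and there is no pull, so it is free. Lifting straight up 10 cm.

Call:
jog_arm:
  deltas:
    - [0,0,0,0,0,-0.7,0]
    - [0,0,0,0,0,-2,0]
    - [0,0,0,0,0,-3.6,0]
    - [0,0,0,0,0,-5.4,0]
    - [0,0,0,0,0,-7.2,0]
    - [0,0,0,0,0,-8.8,0]
    - [0,0,0,0,0,-9.8,0]
    - [0,0,0,0,0,-10,0]

```text
clock: 18.2
eef_pos: [0.5298, 0.3368, 0.2615]
tool_rot: [179.9, 0.1, 164.9]
ft_force: [0.9, 1.2, -1.1]
grip_width: 0.0518
```

Call:
jog_arm:
  deltas:
    - [0,0,0,0,0,0,0]
    - [0,0,0,0,0,0,0]
    - [0,0,0,0,0,0,0]
    - [0,0,0,0,0,0,0]

```text
clock: 18.53
eef_pos: [0.5289, 0.3365, 0.2584]
tool_rot: [-179.9, -0.1, 164.9]
ft_force: [-0.1, 0.3, -0.2]
grip_width: 0.0518
```

```bash
python3 - <<'E'
from tubchk import *
s=bot.read_state(); print(s['clock'],s['eef_pos'],s['tool_rot'],s['ft_force'],s['qvel'],s['grip_width'])
d=snap('side','s19');crop(d,(200,60,440,345),'s19c',2.1)
chk()
for th in('cap','rule','wax','pen','tray'):
    for r in bot.cut_out('side',th)[:1]:
        P,_=cloud(d,r['region']); print(th,r['conf'],np.median(P,0),np.percentile(P,[3,97],axis=0).tolist())
E
```

```text
18.5333 [0.529 0.337 0.258] [-179.901   -0.079  164.89 ] [-0.134  0.279 -0.154] [ 0.169 -0.046  0.06  -0.33  -0.004  0.217  0.024] 0.05180782137279636
s19c scale 2.1
offcut_long 0.78 [250. 353. 284. 382.] [[-0.12978278410583066, -0.17238710755927195, 0.005642495435861633], [-0.09709951257322062, -0.15341798774904056, 0.020326848378249905], [-0.06303542114557424, -0.13144500256736238, 0.02489762101704949]]
offcut_long 0.57 [248. 271. 278. 298.] [[-0.05412750941654074, 0.009094913905662316, 0.006630687991803995], [-0.0314507277799498, 0.0191182994300148, 0.0542892680119588], [-0.006355281697444924, 0.044267184593787604, 0.07579491339881848]]
offcut_dark_1 0.83 [266. 296. 291. 322.] [[-0.03837548918553592, -0.05673511104726887, 0.02167103647379273], [-0.022772763305546288, -0.034602622113064474, 0.03626137803635785], [-0.005636339435100061, -0.008358457138557722, 0.04075541319814303]]
cap 0.65 [0.512 0.325 0.265] [[0.5011692616228761, 0.28044453418929854, 0.0210685314411124], [0.5755058825649305, 0.560331385715776, 0.29890240091857023]]
rule 0.79 [0.461 0.179 0.016] [[0.3924036135511516, 0.16856936163003544, 0.0031597159859540935], [0.5320794989145228, 0.1952588049064269, 0.021136181120836955]]
wax 0.71 [ 0.771 -0.083  0.038] [[0.7455196412931528, -0.10979584527613423, 0.004084728488321552], [0.8051792911805039, -0.0463203710550979, 0.04335099222247334]]
```

View pics/s19c.png

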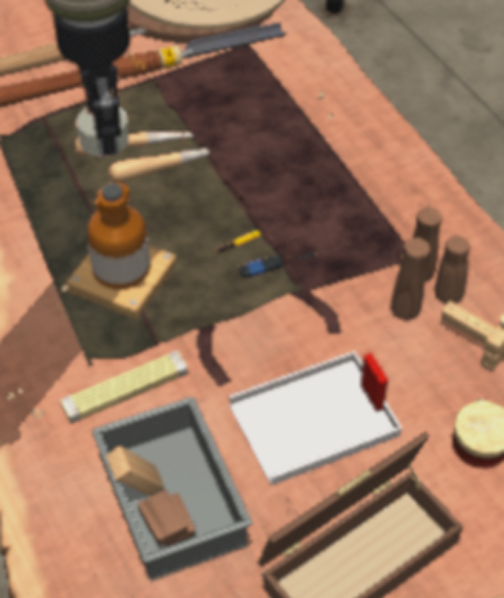

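The cap is held level above the open bottle: the seal and lugs show at (110,195) in the view and the cap is at (100,130). The tray is flat and empty, with the pieces in the tub. One quick check of pen and tray, then I hand in.

```bash
python3 - <<'E'
from tubchk import *
d=snap('side','s20')
for th in('pen','tray','cap'):
    r=bot.cut_out('side',th)
    if r:
        P,_=cloud(d,r[0]['region']); print(th,round(r[0]['conf'],2),np.median(P,0),np.percentile(P,[3,97],axis=0).tolist())
    else: print(th,'none')
P,uv=cloud(d,d['z_map']>0);w=d['img'][uv[:,1],uv[:,0]].astype(int)
T=P[((P>(.49,.29,.2))&(P<(.57,.38,.30))).all(1)&(w.min(1)>110)];print('cap white',len(T),np.percentile(T,[2,50,98],axis=0))
y=(w[:,0]>180)&(w[:,1]>130)&(w[:,2]<60)&(P[:,2]<.03)&(P[:,0]<.5)&(P[:,1]<-.15); print('yellow',y.sum(),np.median(P[y],0))
d0=cv2.imread('pics/side0.png')[:,:,::-1].astype(int); print('pen area diff',abs(d0[370:430,300:355]-d['img'][370:430,300:355]).mean())
s=bot.read_state();print(s['eef_pos'],s['ft_force'],s['qvel'])
bot.job_done()
E
```

```text
pen 0.66 [ 0.405 -0.238  0.008] [[0.392120769636347, -0.29299920363618426, 0.0036616146415577528], [0.41882428423157975, -0.17709599849765734, 0.012853382665602457]]
tray 0.65 [0.634 0.042 0.005] [[0.5550615172491141, -0.01845654162684733, -0.00032383919808578245], [0.7055035771160771, 0.10254239129557835, 0.056125708488273175]]
cap 0.6 [0.512 0.326 0.265] [[0.5019593407626377, 0.3110608412905253, 0.24275802088048334], [0.5527775030577775, 0.3527024126551676, 0.27333315368289746]]
cap white 111 [[0.503 0.316 0.265]
 [0.514 0.335 0.269]
 [0.556 0.358 0.275]]
yellow 139 [ 0.41  -0.258  0.008]
pen area diff 2.6423232323232324
[0.529 0.337 0.26 ] [-0.454 -0.146 -0.987] [ 0.073  0.078  0.007  0.033 -0.044  0.063 -0.086]
the job is handed in; nothing more can be done
```

I tipped all three offcuts into the tub and set the empty tray back where it stood, released. I then pressed the cap about 7 mm, twisted it 80° counter-clockwise and lifted it off. I handed in at about 18.7 s, still holding the cap. The hand-in gives no verdict, so the results below are my own camera and sensor checks.

**Last checks:**
- **Cap:** it is level on the bottle's axis, with its lower edge at about 0.24 m, roughly 90 mm above the neck. The arm was still and the wrist force was about 1 N.
- **Tray:** it is flat and empty on the bench, centred at about (0.631, 0.042).
- **Offcuts:** all three ended up inside the tub. The long one leans on the base-side wall with its top at about 76 mm, but I estimate its underside centre at about 35 mm, under the 65 mm limit. The second dark piece lies mostly under the first, so the last check found only one of them, though both showed at the pour.
- **Bystanders:** the rule, wax tin and pen showed no movement beyond measurement noise.

**What did not go cleanly:**
- The first press reached 44 N at the wrist, with about 22 N sideways, so I eased it to about 17 N before twisting.
- The fingers hid the cap's red mark at the end of the twist. I take the turn from the hand's rotation, the low torque and the cap lifting freely.
- In one picture the network missed the pen and tray; both were found in the next.

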